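# Back the sample carousel off by one notch

## Task

The sample carousel has been fed one station too far. Using only a fingertip, tip the pawl's lever (the one with the red roller) over so that the pawl lifts out of the teeth and stays up, push the carousel backward (counter-clockwise from above) by one notch so that the orange-capped tube stands at the blue pointer, then tip the lever back so that the pawl drops fully into its notch again. Push gently, grasp nothing, and leave the other things on the bench where they stand.

Things in the scene. Friction and masses are not known exactly. Their poses are not given: they have to be found in the camera images.
- indexer: Fixed grey bench stand, round foot 160 mm wide. Origin: on the bench under the carousel's axis; x points from the pawl (robot side) to the pointer, y left, z up; turned up to 17 degrees. All (x, y, z) offsets in these texts are mm in this frame, however far the carousel has turned. Pointer post, 92 high, at x = 99.
- hub (a point): Top centre of the carousel, (0, 0, 42): a white disc 156 mm wide, top at z = 30, with ten blue sawteeth 10 mm high on its rim, capped tubes (tops at z = 46) and five upright finger posts to push it by, on a circle of 54 mm radius, 72 degrees apart.
- carousel (a joint): Carousel turn, rad, growing counter-clockwise from above = BACKWARD. Starts seated near 0 (-0.07 to 0.01); one notch back is 0.628 (36 degrees), where the pawl drops fully in from about 0.55 to 0.65. With the pawl in a notch it cannot turn backward; forward it clicks over the teeth. It stays where it is left; about 2 to 3 N at a post turns it.
- pawl (a joint): Pawl turn, rad: 0 = nose fully down in a notch, 1.57 = thrown right over against its stop. The nose clears the teeth above about 0.2. It falls by its own weight to the side it leans to: down into the notch from below about 0.9, over to the stop from above about 1.2. Less than 2 N at the roller moves it.
- pawl_shaft (a point): Where the steel pawl's arm sits on its level shaft, (-70, -58, 42); the shaft runs along x from -64 to -119. The arm (x = -64 to -76) runs toward +y to the nose at y = 0; thrown over it stands upright, top at z = 105. The lever with the red roller sits on the shaft's outer (robot side) end.
- knob (a point): Centre of the red roller, 22 mm wide and 24 long along x, that spins freely on the end of the pawl's lever (8 mm rod, 48 mm from shaft to roller centre). Pawl down: (-120, -24, 76), lever leaning 45 degrees to +y. Thrown over: (-120, -92, 76), leaning 45 degrees to -y. Half-way: (-120, -58, 90). Pushing it toward -y lifts the pawl, toward +y lowers it.
- post (a point): Top centre of the handiest finger post (rubber cap 12 mm wide and 10 high on a 9 mm pin; stands from z = 30 to 70): at (-47, 27, 70) when carousel is 0; one notch back it is at (-54, -6, 70). It turns with the carousel.
- orange_tube (a point): Top centre of the orange-capped tube (cap 12 mm wide, z = 46) on a circle of 38 mm radius; it is clipped in and turns with the carousel.
- pointer (a point): Lower tip of the blue pointer cone, at (40, 0, 60): above the place where the orange-capped tube must stand.
- vial: Bystander: loose clear vial with white cap, 29 mm thick, 68 high; origin at the centre of its underside.
- dropper_bottle: Bystander: loose small bottle with a yellow dropper cap, 34 mm thick, 80 high; origin at the centre of its underside.
- foil_jar: Bystander: loose small jar with white foil cover, 50 mm thick, 48 high; origin at the centre of its underside.
- petri_dish: Bystander: loose pink petri dish, 91 mm across, 16 high; origin at the centre of its underside.

How it is judged:
By the outcome, as a careful person would: the job done as asked, in the order asked, and still so for the second after the job is handed in, with the robot touching nothing.
It also fails if it takes over 51 s, if anything falls off the work surface, if the arm or the gripper's body presses on something with over 40 N, if the wrist force passes 120 N, or if a joint passes its speed limit or range.

## Robot

A 7-joint arm with a two-finger parallel gripper is mounted at the origin on a cart in front of the work surface, level with it; the furniture and walls round the work are solid. World frame = base frame: x ahead of the robot, y to its left, z up, the work surface at z = 0. Lengths are in m, angles in rad, forces in N, time in s.
With the tool pointing down it reaches from about 0.425 to 0.95 m from the base axis. Payload 4.7 kg.
Tool frame: the origin (TCP) lies between the finger pads; the fingertips stand 11 mm ahead of it and the grasp point (between the pads) lies 8 mm behind it; z points along the fingers, y is the direction in which the jaws open and shut (so a half turn about z gives the same grasp; the last joint's range is limited). The gripper opens to 85 mm and grips with 20 to 120 N. Pads are 22 mm wide; open, the fingers measure 114 mm over their backs; the gripper's body (76 mm by 85 mm) begins 54 mm behind the grasp point. The pads swing forward as they close: fully open they stand 13 mm farther back than shut.
Start: joints at [-1.255, 0.469, -0.049, 1.532, 0.024, 1.141, -0.082], TCP at [0.228, 0.635, 0.212] pointing down, gripper open.
Joint ranges: [-2.59, 2.59], [-0.33, 1.99], [-1.39, 1.29], [0.1, 2.45], [-1.04, 4.18], [0.21, 1.99], [-2.66, 2.66]. Speed limits (rad/s): [2.57, 2.57, 3.14, 3.14, 3.14, 3.14, 3.14].

## Interface

Orientations are given as a 3x3 rotation matrix whose columns are the frame's x, y, z axes.
In Python, from station import telemetry, imaging, env gives the robot as it stands.
- The arm moves only by the shell command python3 -m creep 'ROWS' [FORCE]. ROWS is JSON, a list of rows, each an object with "offset": the shift along the tool's x, y, z in m, a list of three; "rotation": the turn, a rotation vector about the tool's x, y, z in degrees, a list of three; "jaw": the opening in per cent of the stroke, from 0 (shut) to 100 (fully open). A call has 1 to 12 rows; each row shifts and turns the commanded pose from where the row before left it, along the tool's axes as they then stand; what a row does not reach is not made up. A row lasts 1/12 s, in which the tool goes at most 41.7 mm and 7.16 degrees, less where a joint would pass 70% of its speed; a pose out of reach is approached as far as the arm can. A call is refused whole if a number of a shift passes 0.0417 or a number of a turn 7.16, either way. A call with a gripper value outside its range is refused whole. The fingers move at their own pace and stop on an object; FORCE is the grip in N (left out, the last holds). Time passes only in rows, so rows that do not move let the fingers close. It gives the time, the measured TCP pose, the force and the opening at its end, in the units of the state.
- telemetry.read_state(): the state, without advancing time (a new reading comes with each control period).
- imaging.grab_frame(name): name is "scene" or "top" or "wrist"; returns the picture (420x560x3 uint8, red, green, blue); there is no depth.
- imaging.calibration(name): a dict with "vfov" (degrees; the focal length in pixels is half the picture's height over the tangent of half this angle, whatever the lens; pixels are square), "cx", "cy" (the principal point, pixels), "eye" and "attitude" of the camera in the world. Camera axes: x right, y up, looking along -z (the intrinsics and any distortion apply to the point x, -y, -z); pixel columns grow to the right and rows downward; lengths in m; the calibration is good to about 2 mm. The wrist camera is an equidistant fisheye: a pixel r from the principal point sees the ray r / f radians off the axis. A picture is of the moment at which its call begins: read the wrist's pose just before it. calibration takes no time and is no camera call; for the wrist camera it gives the pose at the moment of the call.
- env.finish_job(): hands the job in, once; it reports no verdict.
The state is a dict: "t": time; "joint_positions": joint angles; "qvel": joint speeds; "joint_torque": joint torques, N m; "tcp_pos": TCP position; "tool_rot": TCP orientation; "wrist_force": force on the tool from outside, world axes, zero at the start; "wrist_torque": the same for the moment, N m; "width": opening from 0.0 (shut) to 1.0 (fully open).
Only numpy, scipy, OpenCV 4.12 (cv2) and the standard library are available. Lean on these libraries where they do the work, as an engineer would, in place of code of your own. Each camera call takes 0.05 s, during which the arm holds its last target.

## Working session

There is one attempt and no reset: what is moved stays moved. The work goes in short steps, Python scripts to look and compute and a shell command to move; the robot and the scene stay as the last step left them, time stands still between calls to the robot, and variables do not carry over. Pictures are saved under pics/ and viewed, and the job is handed in when it is done.

```bash
ls; mkdir -p pics; python3 - <<'E'
from station import telemetry, imaging, env
import cv2
s=telemetry.read_state(); print({k:s[k] for k in s})
for n in("scene","top","wrist"):
    print(n,imaging.calibration(n))
    cv2.imwrite(f"pics/{n}0.png",imaging.grab_frame(n)[:,:,::-1])
E
```

```text
pics
{'t': 0.0, 'joint_positions': array([-1.25491051,  0.46946081, -0.04856665,  1.53372208,  0.02415061,
        1.1409928 , -0.08230739]), 'qvel': array([-0.00107488,  0.00022936, -0.00029931, -0.00197978,  0.00149951,
       -0.00096292,  0.00103433]), 'joint_torque': array([-7.39043644e-04, -5.10302031e+01, -4.68969159e-02, -2.37717891e+01,
        1.06581155e-02,  7.39044277e-03, -3.04389740e-07]), 'tcp_pos': array([0.22795458, 0.63466968, 0.21083641]), 'tool_rot': array([[-9.41154917e-01,  3.37975032e-01, -5.48196512e-04],
       [ 3.37975450e-01,  9.41152969e-01, -1.91951453e-03],
       [-1.32811211e-04, -1.99183750e-03, -9.99998007e-01]]), 'wrist_force': array([-0.33486466, -0.29624805, -0.07698159]), 'wrist_torque': array([ 0.00382592,  0.00798501, -0.06217781]), 'width': 1.0016482680003989}
scene {'vfov': 44.73237156380811, 'cx': 274.4397005809296, 'cy': 217.34880272820405, 'eye': array([ 0.97755439, -0.16929312,  1.02046602]), 'attitude': array([[ 0.65262056, -0.6636192 ,  0.36564458],
       [ 0.75767134,  0.57447457, -0.30969841],
       [-0.0045317 ,  0.47915397,  0.87771917]])}
top {'vfov': 43.646241909476466, 'cx': 275.2911857113817, 'cy': 207.93149052048219, 'eye': array([0.46532974, 0.18204376, 0.96040635]), 'attitude': array([[ 0.02242822,  0.99117209, -0.13067085],
       [-0.99966515,  0.02392126,  0.00986733],
       [ 0.01290603,  0.13040579,  0.9913767 ]])}
wrist {'vfov': 65.70646984690485, 'cx': 279.9023732905477, 'cy': 207.43578534218807, 'eye': array([0.15833906, 0.65906238, 0.37238282]), 'attitude': array([[ 0.33811053, -0.9006575 , -0.27294201],
       [ 0.94110444,  0.32298528,  0.10001467],
       [-0.00192271, -0.29068295,  0.9568175 ]])}
```

View pics/scene0.png

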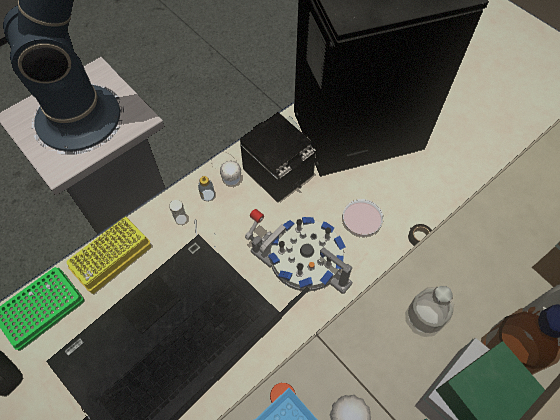

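View pics/top0.png

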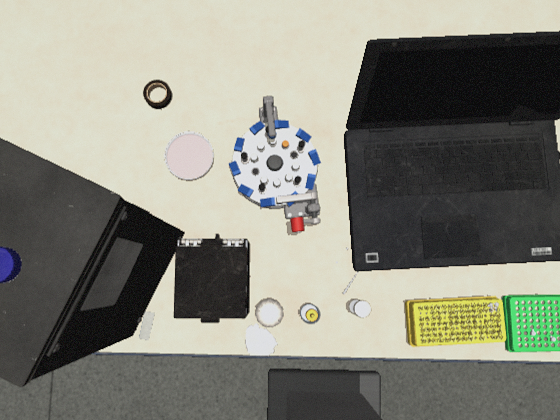

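View pics/wrist0.png

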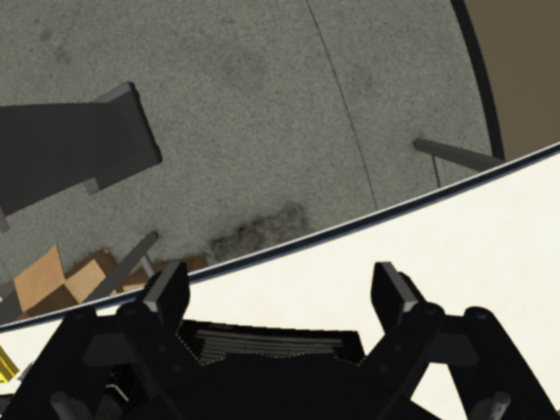

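The scene view shows the indexer at about (305,250) with its red roller at (257,215). In the top view it is at about (275,163) with the roller at (297,224). A tall black machine and a box stand to its left and a laptop to its right. I'll zoom in next.

```bash
cat > h.py <<'E'
import numpy as np, cv2
from station import telemetry, imaging, env
def cam(n): 
    c=imaging.calibration(n); c['f']=210/np.tan(np.radians(c['vfov'])/2); return c
def ray(c,u,v,fish=False):
    x=(u-c['cx']); y=(v-c['cy']); f=c['f']
    if fish:
        r=np.hypot(x,y); th=r/f; d=np.array([np.sin(th)*x/r,-np.sin(th)*y/r,-np.cos(th)])
    else: d=np.array([x/f,-y/f,-1.])
    d=c['attitude']@d; return c['eye'],d/np.linalg.norm(d)
def plane(c,u,v,z,fish=False):
    o,d=ray(c,u,v,fish); return o+d*(z-o[2])/d[2]
def tri(rays):
    A=np.zeros((3,3));b=np.zeros(3)
    for o,d in rays:
        P=np.eye(3)-np.outer(d,d);A+=P;b+=P@o
    p=np.linalg.solve(A,b); return p,[np.linalg.norm((np.eye(3)-np.outer(d,d))@(p-o)) for o,d in rays]
def proj(c,p,fish=False):
    q=c['attitude'].T@(np.asarray(p)-c['eye']); 
    if fish:
        rr=np.hypot(q[0],q[1]); th=np.arctan2(rr,-q[2]); return c['cx']+c['f']*th*q[0]/rr, c['cy']-c['f']*th*q[1]/rr
    return c['cx']+c['f']*q[0]/-q[2], c['cy']-c['f']*q[1]/-q[2]
E
python3 - <<'E'
import cv2
a=cv2.imread('pics/top0.png')[85:250,215:345]; cv2.imwrite('pics/top0z.png',cv2.resize(a,None,fx=3.6,fy=3.6,interpolation=cv2.INTER_CUBIC))
a=cv2.imread('pics/scene0.png')[195:305,235:365]; cv2.imwrite('pics/scene0z.png',cv2.resize(a,None,fx=5,fy=5,interpolation=cv2.INTER_CUBIC))
E
```

```text
(no output)
```

View pics/top0z.png

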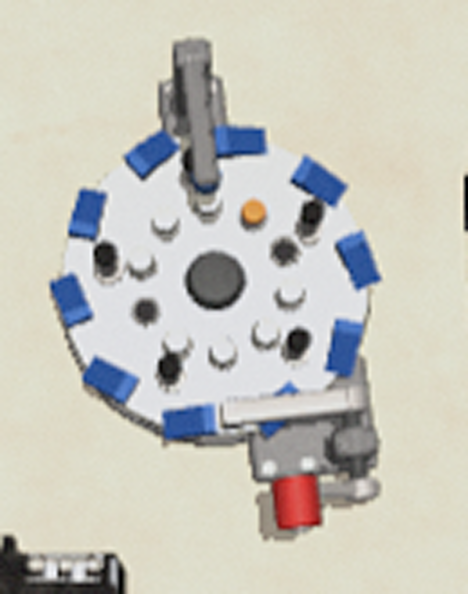

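View pics/scene0z.png

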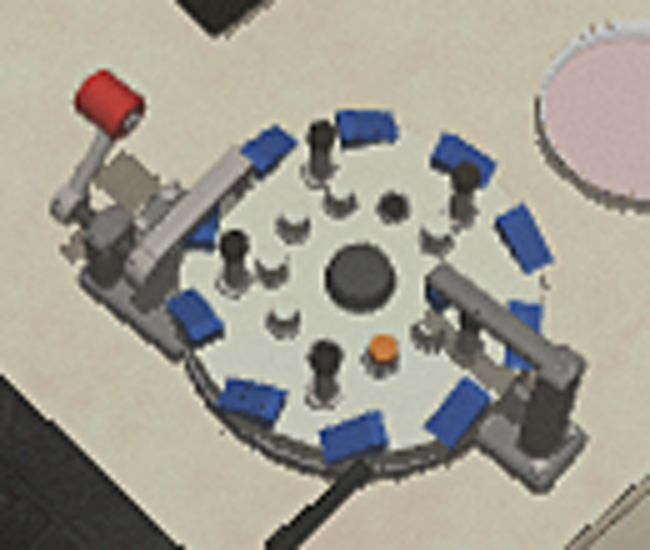

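```bash
python3 - <<'E'
from h import *
ct,cs=cam('top'),cam('scene')
T=lambda x,y:(215+(x+.5)/3.6-.5,85+(y+.5)/3.6-.5)
S=lambda x,y:(235+(x+.5)/5-.5,195+(y+.5)/5-.5)
pts={'hub':((216,279),(360,277)),'roller':((298,502),(110,104)),'post':((168,358),(320,132)),'postR':((297,335),(234,240)),'orange':((254,211),(384,347)),'postL':((104,251),(466,175)),'postB':((312,207),(325,355))}
R={}
for k,(t,s) in pts.items():
    p,e=tri([ray(ct,*T(*t)),ray(cs,*S(*s))]); R[k]=p; print(k,p.round(4),np.round(e,4))
# axis direction from pawl shaft..: fit yaw with roller & hub
h=R['hub']; d=R['roller']-h
print('yaw roller',np.degrees(np.arctan2(d[1],d[0])-np.arctan2(-24,-120)), np.hypot(*d[:2]))
for n,u in (('top',(275,163)),):pass
for k in('post','postR','postL','postB','orange'):
    d=R[k]-h; print(k,np.hypot(*d[:2]).round(4),np.degrees(np.arctan2(d[1],d[0])).round(2))
p=plane(ct,*T(192,45),.092)
d=p-h;print('postline',np.degrees(np.arctan2(d[1],d[0])))
# obstacle: box & machine tops
for t,s in (((180,233),(316,152)),((249,238),(280,196)),((124,196),(317,178))):
    p,e=tri([ray(ct,*t),ray(cs,*s)]); print(p.round(3),np.round(e,3))
p,e=tri([ray(ct,350,250),ray(ct,350,40)])
for u in ((348,130),(367,40),(352,268)): print('laptop',plane(ct,*u,.02).round(3))
for u in ((308,312),(269,312),(358,308),(189,156)): print('byst',plane(ct,*u,.05).round(3))
E
```

```text
hub [0.6711 0.177  0.0356] [0.0014 0.0014]
roller [0.5559 0.1365 0.078 ] [0.0016 0.0016]
post [0.6229 0.198  0.073 ] [0.0002 0.0002]
postR [0.6363 0.1372 0.0715] [0.0006 0.0006]
orange [0.7041 0.1593 0.0455] [0.0017 0.0017]
postL [0.6759 0.2312 0.0686] [0.0009 0.0009]
postB [0.6992 0.131  0.072 ] [0.0005 0.0005]
yaw roller 8.062723663031392 0.12212901129885015
post 0.0526 156.54
postR 0.0529 -131.14
postL 0.0544 84.9
postB 0.0539 -58.65
orange 0.0375 -28.35
postline 7.514084534073667
[0.533 0.328 0.107] [0. 0.]
[0.534 0.22  0.038] [0.003 0.003]
[0.575 0.374 0.057] [0.063 0.063]
laptop [0.738 0.042 0.02 ]
laptop [0.914 0.006 0.02 ]
laptop [0.484 0.033 0.02 ]
byst [0.407 0.113 0.05 ]
byst [0.406 0.18  0.05 ]
byst [0.416 0.028 0.05 ]
byst [0.674 0.328 0.05 ]
```

```bash
python3 - <<'E'
from h import *
ct,cs=cam('top'),cam('scene')
for u in ((296,105),(318,175),(428,150)): print('foot',plane(cs,*u,0).round(3))
for t,s in (((177,240),(316,152)),((249,240),(282,172)),((248,317),(242,147)),((175,318),(280,115)),((122,196),(326,60))):
    p,e=tri([ray(ct,*t),ray(cs,*s)]); print(p.round(3),np.round(e,3))
# machine top height: vertical line above foot corner 428,150 reaching pixel ~ (486,5)
f=plane(cs,428,150,0)
for z in (.1,.2,.3,.4,.5): print(z,np.round(proj(cs,f+[0,0,z]),0), np.round(proj(ct,f+[0,0,z]),0))
f=plane(cs,318,175,0)
for z in (.1,.2,.3,.4,.5): print(z,np.round(proj(cs,f+[0,0,z]),0), np.round(proj(ct,f+[0,0,z]),0))
E
```

```text
foot [0.338 0.449 0.   ]
foot [0.533 0.344 0.   ]
foot [0.656 0.598 0.   ]
[0.524 0.337 0.089] [0.002 0.002]
[0.528 0.222 0.126] [0.009 0.009]
[0.403 0.218 0.09 ] [0.005 0.005]
[0.4   0.334 0.105] [0.005 0.005]
[0.543 0.334 0.386] [0.013 0.013]
0.1 [439. 124.] [ 22. 156.]
0.2 [453.  94.] [-10. 140.]
0.3 [468.  58.] [-51. 120.]
0.4 [487.  15.] [-106.   93.]
0.5 [510. -37.] [-183.   55.]
0.1 [321. 150.] [170. 233.]
0.2 [325. 121.] [158. 227.]
0.3 [329.  86.] [141. 220.]
0.4 [335.  45.] [119. 210.]
0.5 [341.  -6.] [ 87. 195.]
```

```bash
python3 - <<'E'
import cv2
a=cv2.imread('pics/top0.png')[130:390,0:260]; cv2.imwrite('pics/m1.png',cv2.convertScaleAbs(cv2.resize(a,None,fx=2.3,fy=2.3),alpha=2.5))
a=cv2.imread('pics/scene0.png')[0:230,230:500]; cv2.imwrite('pics/m2.png',cv2.convertScaleAbs(cv2.resize(a,None,fx=2.6,fy=2.6),alpha=2.5))
E
```

```text
(no output)
```

View pics/m1.png

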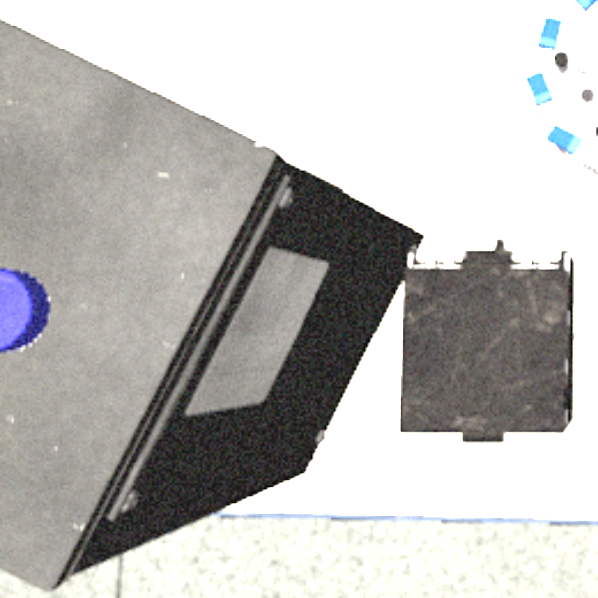

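View pics/m2.png

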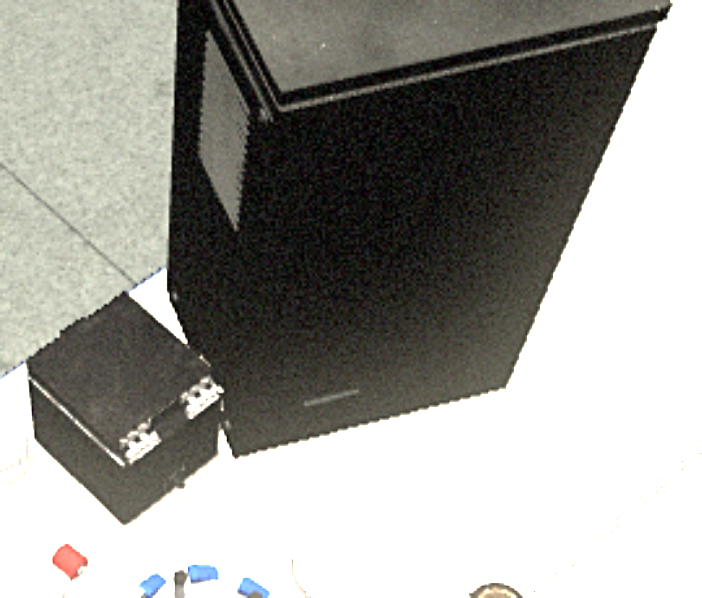

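The machine's foot is near (0.34,0.45)–(0.53,0.34) and it is 0.42 m tall. The box top is at about 0.11 m. I'll go round them on the robot side. First I turn the tool so that its y axis matches the indexer's y axis (yaw about 7.7°), and shut the jaws.

```bash
python3 -m creep '[{"offset":[0,0,0],"rotation":[0,0,-6.85],"jaw":0},{"offset":[0,0,0],"rotation":[0,0,-6.85],"jaw":0},{"offset":[0,0,0],"rotation":[0,0,-6.85],"jaw":0},{"offset":[0,0,-0.02],"rotation":[0,0,-6.85],"jaw":0},{"offset":[0,0,-0.02],"rotation":[0,0,0],"jaw":0}]' 20
python3 - <<'E'
from h import *
s=telemetry.read_state(); R=s['tool_rot']; p=s['tcp_pos']; print(p,np.degrees(np.arctan2(R[1,1],R[0,1])))
q=p
for w in ((.17,.44,.26),(.36,.28,.26),(.556,.19,.26)):
    w=np.array(w); d=R.T@(w-q); print(d.round(3), 'rows',np.linalg.norm(d)/.035); q=w
E
```

```text
t: 0.57
tcp_pos: [0.2279, 0.6341, 0.2503]
tool_rot: [[-0.991, -0.137, -0.002], [-0.137, 0.991, -0.004], [0.002, -0.004, -1.0]]
wrist_force: [0.6, 1.1, 0.3]
width: 0.303
[0.22790286 0.63409307 0.25034362] 97.87547367151534
[ 0.084 -0.184 -0.009] rows 5.793599960495511
[-0.166 -0.185  0.   ] rows 7.096995627642409
[-0.182 -0.116  0.   ] rows 6.162162355696188
```

```bash
python3 -m creep '[{"offset":[0.014,-0.031,-0.0015],"rotation":[0,0,0],"jaw":0},{"offset":[0.014,-0.031,-0.0015],"rotation":[0,0,0],"jaw":0},{"offset":[0.014,-0.031,-0.0015],"rotation":[0,0,0],"jaw":0},{"offset":[0.014,-0.031,-0.0015],"rotation":[0,0,0],"jaw":0},{"offset":[0.014,-0.031,-0.0015],"rotation":[0,0,0],"jaw":0},{"offset":[0.014,-0.031,-0.0015],"rotation":[0,0,0],"jaw":0},{"offset":[0,0,0],"rotation":[0,0,0],"jaw":0}]'
```

```text
t: 1.15
tcp_pos: [0.1682, 0.4338, 0.2606]
tool_rot: [[-0.991, -0.132, -0.0], [-0.132, 0.991, -0.004], [0.001, -0.004, -1.0]]
wrist_force: [-0.1, -0.1, -0.7]
width: -0.002
```

```bash
python3 -m creep '[{"offset":[-0.0208,-0.023,0],"rotation":[0,0,0],"jaw":0},{"offset":[-0.0208,-0.023,0],"rotation":[0,0,0],"jaw":0},{"offset":[-0.0208,-0.023,0],"rotation":[0,0,0],"jaw":0},{"offset":[-0.0208,-0.023,0],"rotation":[0,0,0],"jaw":0},{"offset":[-0.0208,-0.023,0],"rotation":[0,0,0],"jaw":0},{"offset":[-0.0208,-0.023,0],"rotation":[0,0,0],"jaw":0},{"offset":[-0.0208,-0.023,0],"rotation":[0,0,0],"jaw":0},{"offset":[-0.0208,-0.023,0],"rotation":[0,0,0],"jaw":0},{"offset":[0,0,0],"rotation":[0,0,0],"jaw":0}]'
```

```text
t: 1.9
tcp_pos: [0.3638, 0.2749, 0.2609]
tool_rot: [[-0.992, -0.123, 0.002], [-0.123, 0.992, -0.002], [-0.002, -0.002, -1.0]]
wrist_force: [-0.4, 1.3, 0.1]
width: 0.002
```

```bash
python3 - <<'E'
from h import *
s=telemetry.read_state(); R=s['tool_rot']; p=s['tcp_pos']; print(p, R.T@(np.array([.556,.19,.26])-p))
a=imaging.grab_frame('wrist'); cv2.imwrite('pics/w1.png',a[:,:,::-1])
a=imaging.grab_frame('scene'); cv2.imwrite('pics/s1.png',a[:,:,::-1])
E
```

```text
[0.36380329 0.2749137  0.26092517] [-0.18027687 -0.10792947  0.00149777]
```

View pics/s1.png

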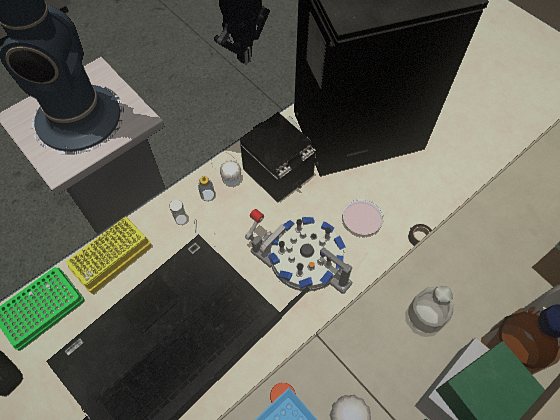

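View pics/w1.png

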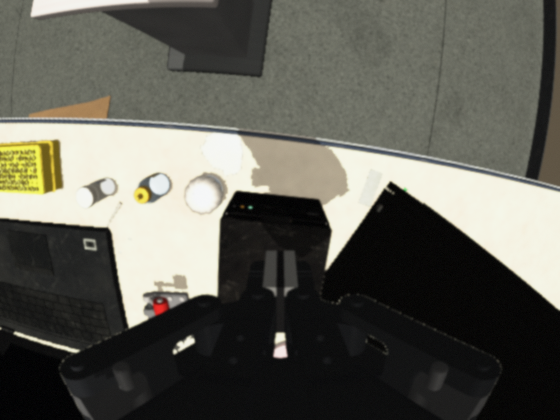

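```bash
python3 - <<'E'
from h import *
print(proj(cam('scene'),[.364,.275,.25]),proj(cam('top'),[.364,.275,.25]),cam('wrist'))
print(proj(cam('wrist'),[.5559,.1365,.078],1),proj(cam('wrist'),[.364,.275,.25],1))
E
```

```text
(np.float64(244.79825495373342), np.float64(73.20344464710075)) (np.float64(195.98328692939702), np.float64(352.96036569768677)) {'vfov': 65.70646984690485, 'cx': 279.9023732905477, 'cy': 207.43578534218807, 'eye': array([0.28635909, 0.26846664, 0.42220281]), 'attitude': array([[-1.29974395e-01, -9.48856423e-01, -2.87711912e-01],
       [ 9.91517233e-01, -1.24523481e-01, -3.72488864e-02],
       [-4.83043706e-04, -2.90112721e-01,  9.56992359e-01]]), 'f': np.float64(325.19226210127806)}
(np.float64(156.95375280007406), np.float64(310.909247008251)) (np.float64(273.81108421170893), np.float64(249.7537361697377))
```

```bash
python3 - <<'E'
from h import *
s=telemetry.read_state(); R=s['tool_rot']; p=s['tcp_pos']; print(R.T@(np.array([.551,.177,.26])-p))
E
```

```text
[-0.17638141 -0.12597841  0.00066521]
```

```bash
python3 -m creep '[{"offset":[-0.028,-0.02,0],"rotation":[0,0,0],"jaw":0},{"offset":[-0.028,-0.02,0],"rotation":[0,0,0],"jaw":0},{"offset":[-0.028,-0.02,0],"rotation":[0,0,0],"jaw":0},{"offset":[-0.028,-0.02,0],"rotation":[0,0,-0.6],"jaw":0},{"offset":[-0.028,-0.02,0],"rotation":[0,0,0],"jaw":0},{"offset":[-0.028,-0.02,0],"rotation":[0,0,0],"jaw":0},{"offset":[-0.008,-0.006,0.03],"rotation":[0,0,0],"jaw":0},{"offset":[0,0,0.03],"rotation":[0,0,0],"jaw":0},{"offset":[0,0,0.02],"rotation":[0,0,0],"jaw":0},{"offset":[0,0,0],"rotation":[0,0,0],"jaw":0},{"offset":[0,0,0],"rotation":[0,0,0],"jaw":0}]'
python3 - <<'E'
from h import *
s=telemetry.read_state(); R=s['tool_rot']; p=s['tcp_pos']; print(p,R.T@(np.array([.550,.178,.082])-p),np.degrees(np.arctan2(R[1,1],R[0,1])))
a=imaging.grab_frame('wrist'); cv2.imwrite('pics/w2.png',a[:,:,::-1])
a=imaging.grab_frame('scene'); cv2.imwrite('pics/s2.png',cv2.resize(a[120:320,170:390],None,fx=3,fy=3,interpolation=2)[:,:,::-1])
E
```

```text
t: 2.92
tcp_pos: [0.5495, 0.1803, 0.1801]
tool_rot: [[-0.989, -0.146, -0.003], [-0.146, 0.989, -0.0], [0.003, 0.0, -1.0]]
wrist_force: [0.6, -0.1, 0.9]
width: -0.003
[0.54953035 0.1803302  0.18006228] [-0.00037385 -0.00237583  0.0980616 ] 98.38731501553598
```

View pics/s2.png

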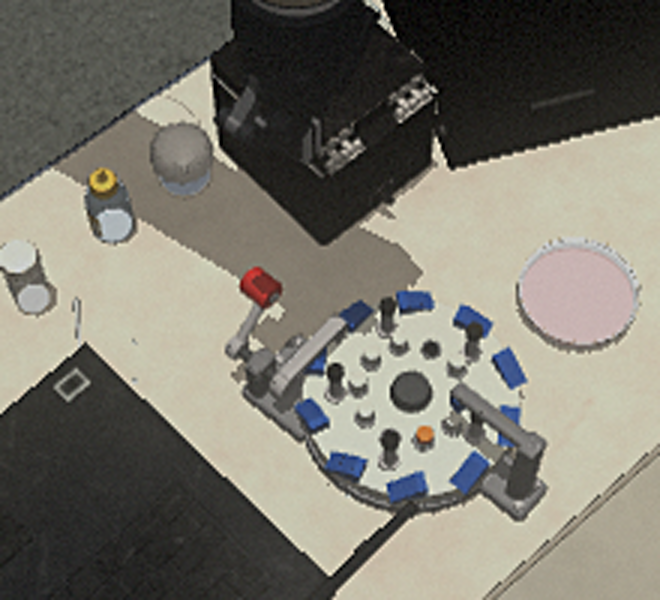

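View pics/w2.png

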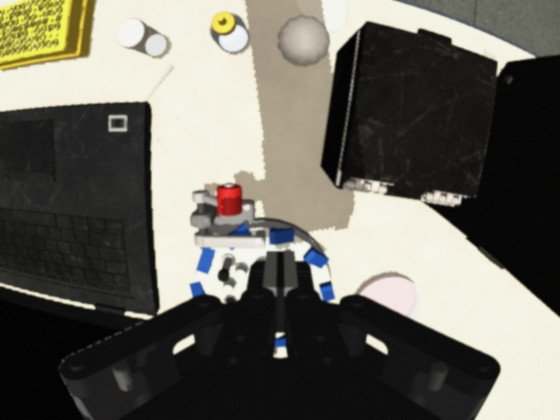

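The fingertip hangs above the gap between the roller, at (228,198) in the wrist view, and the box. The gap is clear, so I'll descend.

```bash
python3 -m creep '[{"offset":[0,-0.001,0.025],"rotation":[0,0,0],"jaw":0},{"offset":[0,-0.001,0.025],"rotation":[0,0,0],"jaw":0},{"offset":[0,0,0.025],"rotation":[0,0,0],"jaw":0},{"offset":[0,0,0.015],"rotation":[0,0,0.5],"jaw":0},{"offset":[0,0,0.008],"rotation":[0,0,0],"jaw":0},{"offset":[0,0,0],"rotation":[0,0,0],"jaw":0},{"offset":[0,0,0],"rotation":[0,0,0],"jaw":0}]'
python3 - <<'E'
from h import *
s=telemetry.read_state(); print(s['wrist_force'])
a=imaging.grab_frame('wrist'); cv2.imwrite('pics/w3.png',a[:,:,::-1])
a=imaging.grab_frame('top'); cv2.imwrite('pics/t3.png',cv2.resize(a[85:285,170:380],None,fx=3,fy=3,interpolation=2)[:,:,::-1])
E
```

```text
t: 3.6
tcp_pos: [0.5519, 0.1775, 0.0843]
tool_rot: [[-0.991, -0.135, 0.002], [-0.135, 0.991, 0.001], [-0.002, 0.001, -1.0]]
wrist_force: [0.2, 0.5, -0.3]
width: -0.003
[ 0.22623008  0.4777869  -0.29558519]
```

View pics/w3.png

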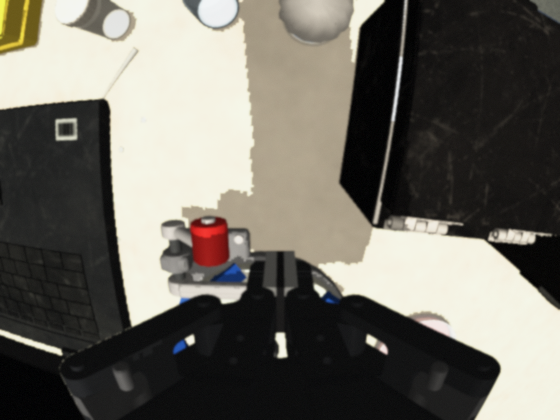

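View pics/t3.png

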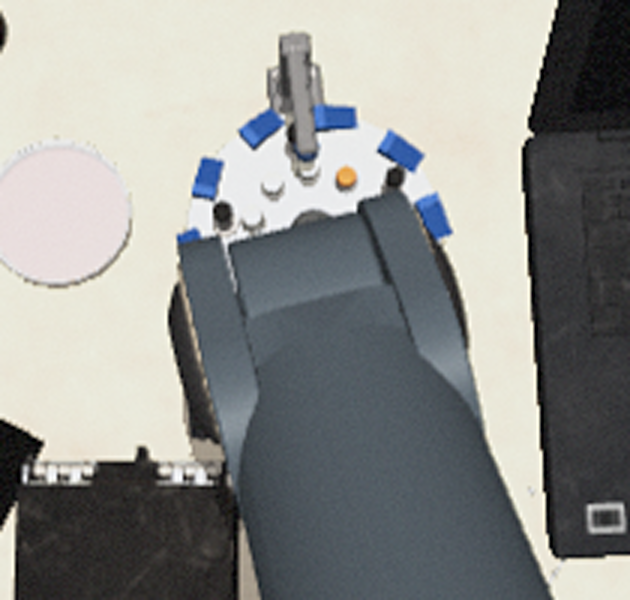

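```bash
python3 - <<'E'
from h import *
c=cam('wrist')
for p in ([.541,.1775,.073],[.552,.1775,.073],[.552,.1675,.073],[.5559,.1365,.078],[.563,.1775,.073]): print(p,np.round(proj(c,p,1),1))
E
```

```text
[0.541, 0.1775, 0.073] [284.3 225.1]
[0.552, 0.1775, 0.073] [281.7 242.7]
[0.552, 0.1675, 0.073] [264.5 240.6]
[0.5559, 0.1365, 0.078] [209.6 243. ]
[0.563, 0.1775, 0.073] [279.1 259.6]
```

```bash
python3 - <<'E'
import cv2
a=cv2.imread('pics/w3.png')[190:360,180:380]; cv2.imwrite('pics/w3z.png',cv2.convertScaleAbs(cv2.resize(a,None,fx=3.5,fy=3.5,interpolation=2),alpha=1.8))
E
```

```text
(no output)
```

View pics/w3z.png

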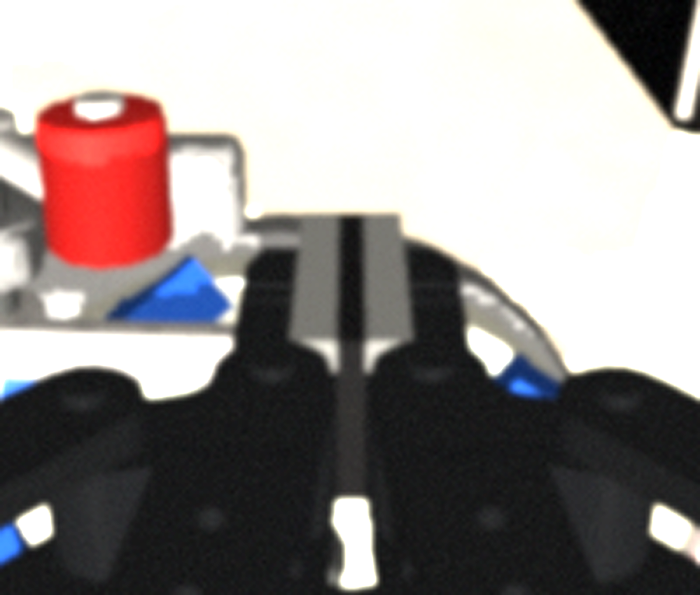

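```bash
python3 - <<'E'
from h import *
c=cam('scene')
a=imaging.grab_frame('scene'); cv2.imwrite('pics/s4.png',cv2.convertScaleAbs(cv2.resize(a[140:270,210:370],None,fx=4.5,fy=4.5,interpolation=2)[:,:,::-1],alpha=2))
p=telemetry.read_state()['tcp_pos'];print(p)
for z in (0,-.011,.03): 
    u=np.array(proj(c,p+[0,0,z])); print(z,u,(u-[210,140])*4.5)
E
```

```text
[0.55210691 0.1773929  0.08463701]
0 [269.38438699 201.77395949] [267.22974144 277.98281772]
-0.011 [269.45225749 204.37024622] [267.53515871 289.66610798]
0.03 [269.19298959 194.45233265] [266.36845316 245.03549693]
```

View pics/s4.png

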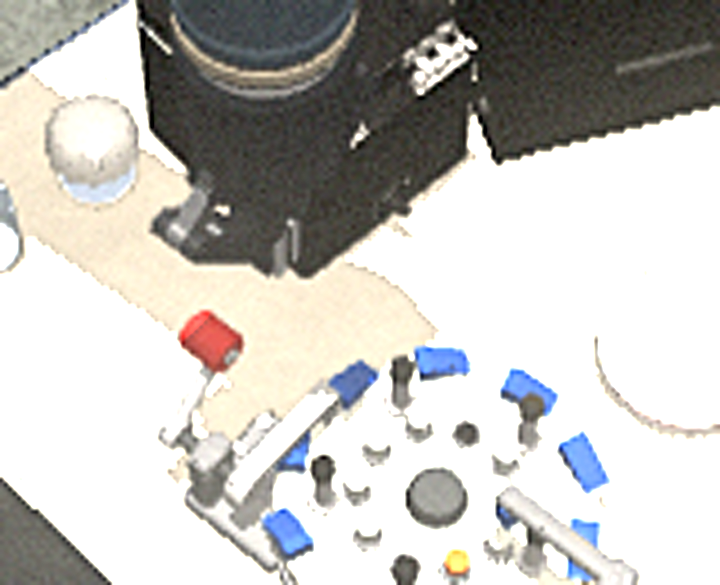

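```bash
python3 - <<'E'
from h import *
w,s=cam('wrist'),cam('scene')
for u in ((283,272),(290,268),(275,274)):
    p,e=tri([ray(w,281,251,1),ray(s,210+u[0]/4.5,140+u[1]/4.5)]); print(p.round(4),np.round(e,4))
E
```

```text
[0.5535 0.1809 0.0846] [0.0042 0.0042]
[0.554  0.1826 0.0854] [0.0061 0.0061]
[0.5525 0.1791 0.085 ] [0.0023 0.0023]
```

Both views put the shut fingertip's lower edge near z≈0.10, about 20 mm higher than the text implies. Nothing lies below at this spot, so I'll lower 20 mm and check again.

```bash
python3 -m creep '[{"offset":[0,0,0.010],"rotation":[0,0,0],"jaw":0},{"offset":[0,0,0.010],"rotation":[0,0,0],"jaw":0},{"offset":[0,0,0],"rotation":[0,0,0],"jaw":0},{"offset":[0,0,0],"rotation":[0,0,0],"jaw":0}]'
python3 - <<'E'
from h import *
c=cam('scene');w=cam('wrist')
s=telemetry.read_state();p=s['tcp_pos'];print(p,s['wrist_force'])
a=imaging.grab_frame('scene'); b=imaging.grab_frame('wrist')
A=cv2.resize(a[160:240,230:330],None,fx=7,fy=7,interpolation=2); B=cv2.resize(b[190:290,180:320],None,fx=5.5,fy=5.5,interpolation=2)
for zz,col in ((.073,(0,255,0)),(.085,(255,255,0)),(.095,(255,0,255))):
  dz=zz-.073
  for sx in(-.011,.011):
    q=p+[sx,0,-.011+dz]
    u=proj(c,q);cv2.circle(A,(int((u[0]-230)*7),int((u[1]-160)*7)),3,col,-1)
    u=proj(w,q,1);cv2.circle(B,(int((u[0]-180)*5.5),int((u[1]-190)*5.5)),3,col,-1)
cv2.imwrite('pics/s5.png',cv2.convertScaleAbs(A[:,:,::-1],alpha=1.8));cv2.imwrite('pics/w5.png',cv2.convertScaleAbs(B[:,:,::-1],alpha=1.5))
E
```

```text
t: 4.08
tcp_pos: [0.55, 0.1766, 0.0618]
tool_rot: [[-0.991, -0.135, -0.002], [-0.135, 0.991, -0.001], [0.002, -0.001, -1.0]]
wrist_force: [0.1, -0.3, 0.1]
width: 0.0
[0.55003443 0.17656523 0.06180012] [ 0.06398442 -0.29197592  0.06107549]
```

View pics/s5.png

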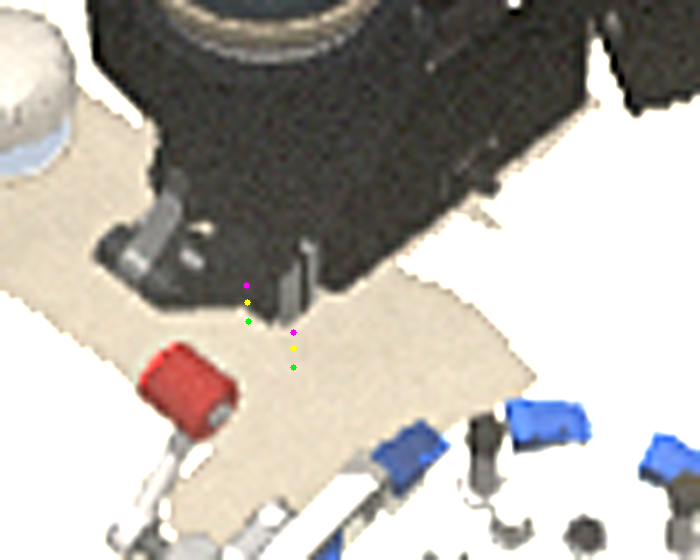

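View pics/w5.png

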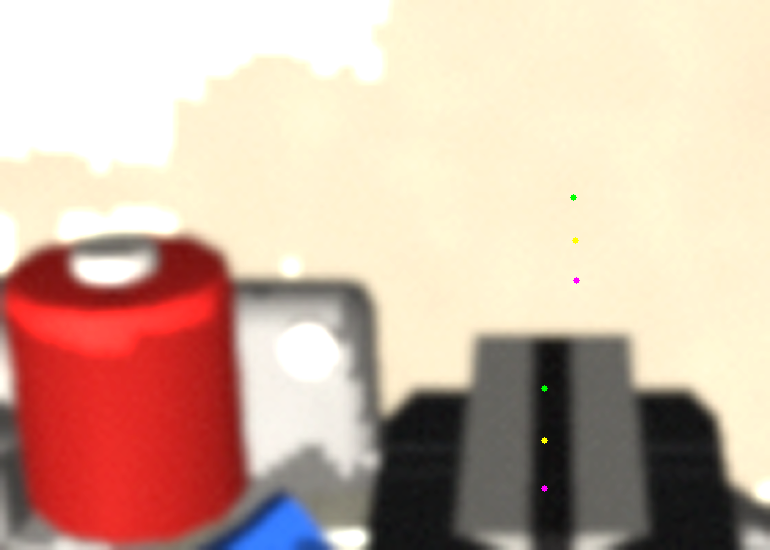

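```bash
python3 -m creep '[{"offset":[-0.004,-0.008,0],"rotation":[0,0,0],"jaw":0},{"offset":[0,0,0.008],"rotation":[0,0,0],"jaw":0},{"offset":[0,0,0.007],"rotation":[0,0,0],"jaw":0},{"offset":[0,0,0],"rotation":[0,0,0],"jaw":0},{"offset":[0,0,0],"rotation":[0,0,0],"jaw":0}]'
python3 - <<'E'
from h import *
s=telemetry.read_state();p=s['tcp_pos'];print(p,s['wrist_force'])
b=imaging.grab_frame('wrist');cv2.imwrite('pics/w6.png',b[:,:,::-1]);a=imaging.grab_frame('scene')
cv2.imwrite('pics/s6.png',cv2.convertScaleAbs(cv2.resize(a[140:260,210:370],None,fx=4.5,fy=4.5,interpolation=2)[:,:,::-1],alpha=2))
E
```

```text
t: 4.6
tcp_pos: [0.5553, 0.1693, 0.047]
tool_rot: [[-0.991, -0.135, -0.002], [-0.135, 0.991, -0.0], [0.002, -0.0, -1.0]]
wrist_force: [-0.6, 0.5, -0.1]
width: -0.006
[0.55526623 0.16928938 0.04704065] [-0.62318588  0.52619476 -0.06064041]
```

View pics/w6.png

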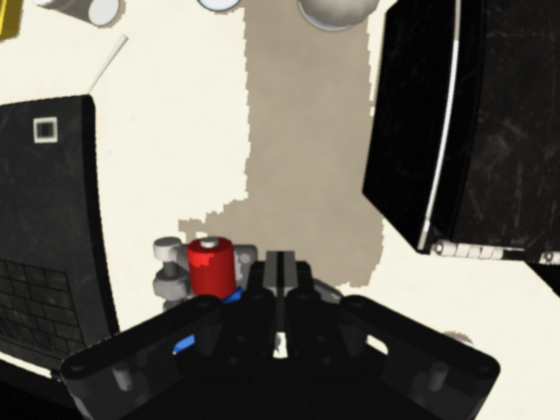

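View pics/s6.png

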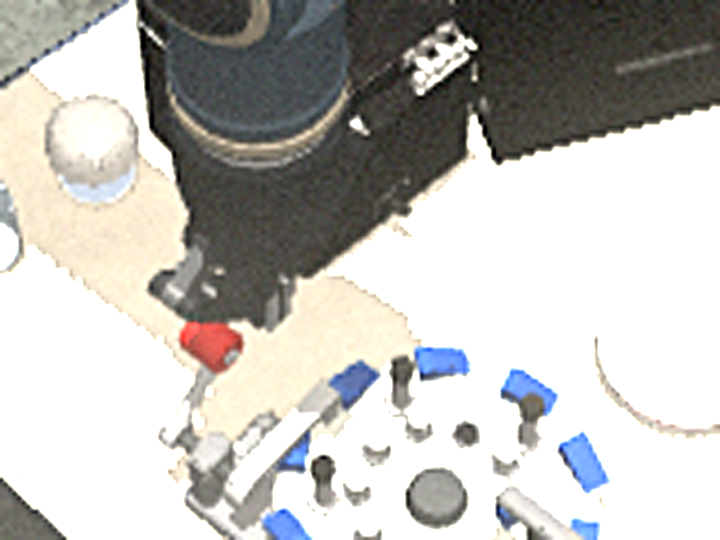

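```bash
python3 -m creep '[{"offset":[0,-0.004,0],"rotation":[0,0,0],"jaw":0},{"offset":[0,-0.004,0],"rotation":[0,0,0],"jaw":0},{"offset":[0,-0.004,0],"rotation":[0,0,0],"jaw":0},{"offset":[0,-0.004,0],"rotation":[0,0,0],"jaw":0},{"offset":[0,-0.004,0],"rotation":[0,0,0],"jaw":0},{"offset":[0,0,0],"rotation":[0,0,0],"jaw":0}]'
python3 - <<'E'
from h import *
s=telemetry.read_state();p=s['tcp_pos'];print(p,s['wrist_force'])
b=imaging.grab_frame('wrist');cv2.imwrite('pics/w7.png',b[:,:,::-1]);a=imaging.grab_frame('scene')
cv2.imwrite('pics/s7.png',cv2.convertScaleAbs(cv2.resize(a[140:260,210:370],None,fx=4.5,fy=4.5,interpolation=2)[:,:,::-1],alpha=2))
E
```

```text
t: 5.2
tcp_pos: [0.559, 0.1482, 0.0481]
tool_rot: [[-0.991, -0.133, 0.0], [-0.133, 0.991, -0.001], [-0.0, -0.001, -1.0]]
wrist_force: [0.1, 0.1, -0.2]
width: -0.003
[0.55896925 0.14817037 0.04805847] [ 0.05497808  0.12859567 -0.17512472]
```

View pics/w7.png

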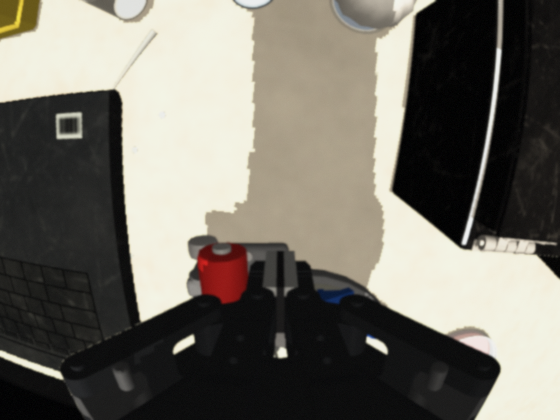

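View pics/s7.png

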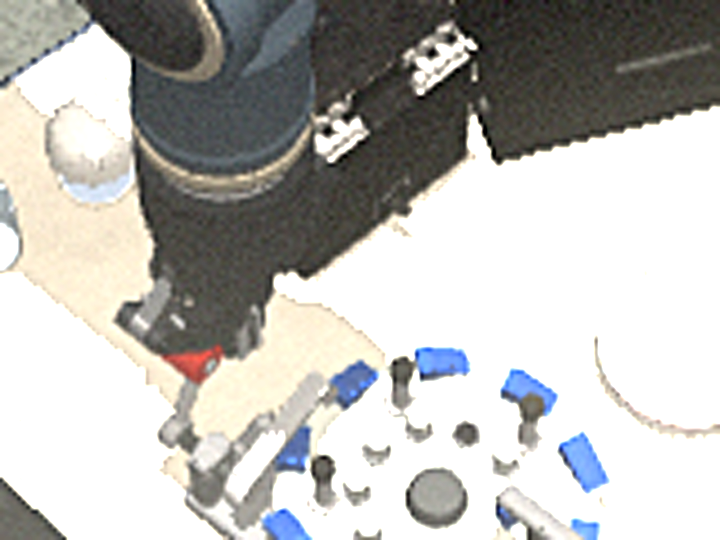

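The lever is moving: in the wrist view the roller at (222,272) is against the finger's back, and the force is near zero. I'll keep pushing.

```bash
python3 -m creep '[{"offset":[0,-0.005,0],"rotation":[0,0,0],"jaw":0},{"offset":[0,-0.005,0],"rotation":[0,0,0],"jaw":0},{"offset":[0,-0.005,0],"rotation":[0,0,0],"jaw":0},{"offset":[0,-0.005,0],"rotation":[0,0,0],"jaw":0},{"offset":[0,-0.005,0],"rotation":[0,0,0],"jaw":0},{"offset":[0,-0.003,0],"rotation":[0,0,0],"jaw":0},{"offset":[0,0,0],"rotation":[0,0,0],"jaw":0}]'
python3 - <<'E'
from h import *
s=telemetry.read_state();p=s['tcp_pos'];print(p,s['wrist_force'])
b=imaging.grab_frame('wrist');cv2.imwrite('pics/w8.png',b[:,:,::-1]);a=imaging.grab_frame('scene')
cv2.imwrite('pics/s8.png',cv2.convertScaleAbs(cv2.resize(a[140:260,210:370],None,fx=4.5,fy=4.5,interpolation=2)[:,:,::-1],alpha=2))
E
```

```text
t: 5.88
tcp_pos: [0.5624, 0.1204, 0.0478]
tool_rot: [[-0.991, -0.133, -0.0], [-0.133, 0.991, -0.001], [0.0, -0.001, -1.0]]
wrist_force: [0.1, -0.3, -0.1]
width: 0.001
[0.56241921 0.12039806 0.04784553] [ 0.09084542 -0.27454278 -0.11749906]
```

View pics/w8.png

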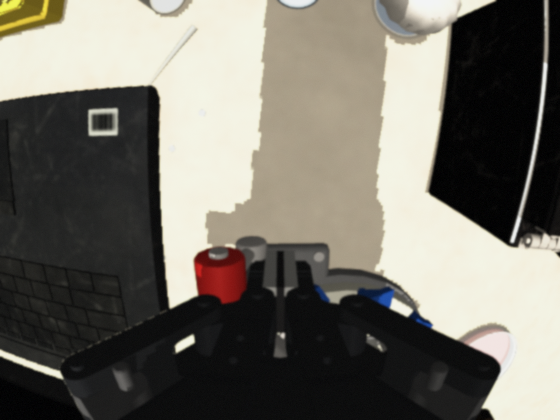

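View pics/s8.png

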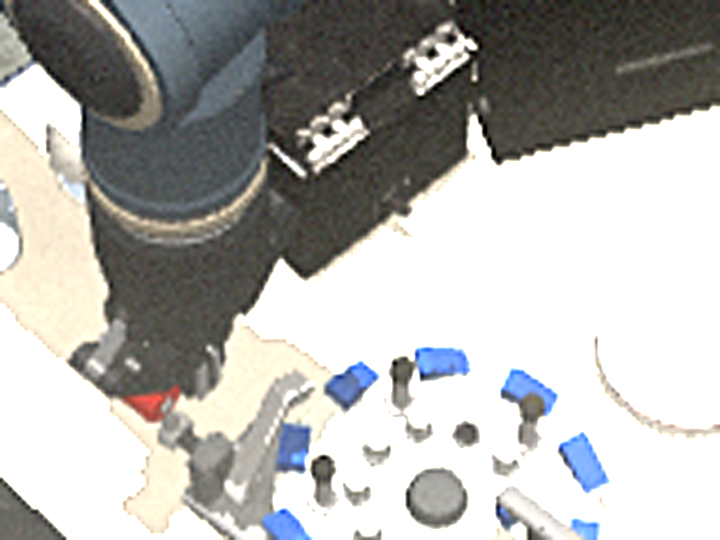

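```bash
python3 -m creep '[{"offset":[0,-0.004,0],"rotation":[0,0,0],"jaw":0},{"offset":[0,-0.004,0],"rotation":[0,0,0],"jaw":0},{"offset":[0,-0.004,0],"rotation":[0,0,0],"jaw":0},{"offset":[0,-0.003,0],"rotation":[0,0,0],"jaw":0},{"offset":[0,0,0],"rotation":[0,0,0],"jaw":0},{"offset":[0,0,0],"rotation":[0,0,0],"jaw":0},{"offset":[0,0,0],"rotation":[0,0,0],"jaw":0}]'
python3 - <<'E'
from h import *
s=telemetry.read_state();p=s['tcp_pos'];print(p,s['wrist_force'])
b=imaging.grab_frame('wrist');cv2.imwrite('pics/w9.png',b[:,:,::-1]);a=imaging.grab_frame('scene')
cv2.imwrite('pics/s9.png',cv2.convertScaleAbs(cv2.resize(a[140:260,210:370],None,fx=4.5,fy=4.5,interpolation=2)[:,:,::-1],alpha=2))
E
```

```text
t: 6.57
tcp_pos: [0.5644, 0.1072, 0.0479]
tool_rot: [[-0.991, -0.135, -0.0], [-0.135, 0.991, 0.0], [0.0, 0.0, -1.0]]
wrist_force: [-0.2, -1.2, -0.2]
width: 0.002
[0.56437375 0.10715515 0.04786719] [-0.16195399 -1.20398086 -0.21728122]
```

View pics/w9.png

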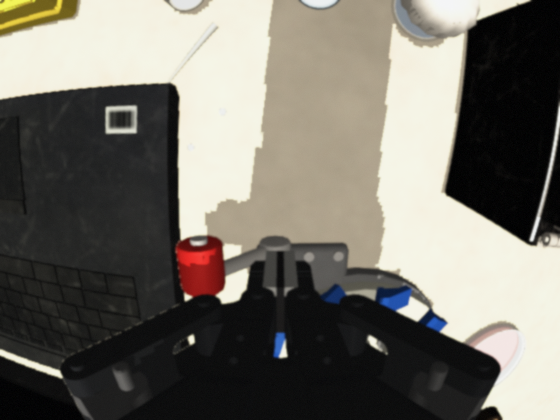

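View pics/s9.png

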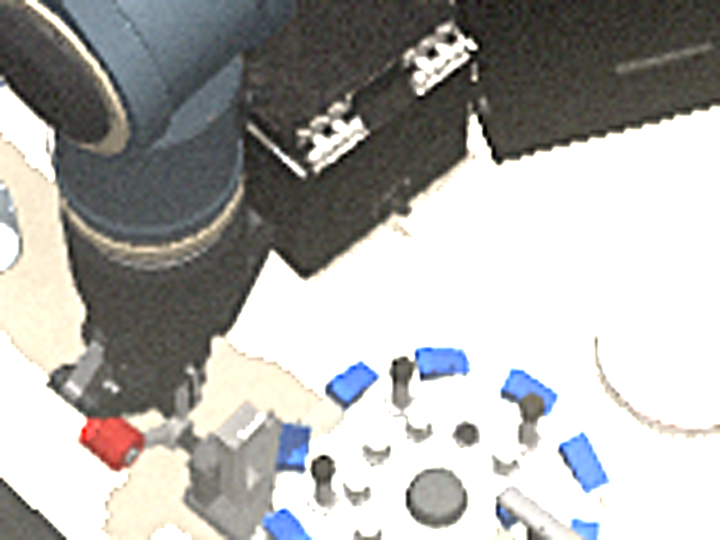

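The lever is thrown over: the roller is at (200,268) in the wrist view and the pawl arm stands upright in the scene view. Next I go up and across to the post.

```bash
python3 -m creep '[{"offset":[0,0.004,-0.01],"rotation":[0,0,0],"jaw":0},{"offset":[0,0.002,-0.03],"rotation":[0,0,0],"jaw":0},{"offset":[0,0,-0.03],"rotation":[0,0,0],"jaw":0},{"offset":[0,0,-0.03],"rotation":[0,0,0],"jaw":0},{"offset":[0,0,0],"rotation":[0,0,0],"jaw":0}]'
python3 - <<'E'
from h import *
s=telemetry.read_state(); R=s['tool_rot']; p=s['tcp_pos']; print(R.T@(np.array([.6165,.2310,.148])-p))
E
```

```text
t: 7.08
tcp_pos: [0.5677, 0.1143, 0.1548]
tool_rot: [[-0.991, -0.135, 0.012], [-0.135, 0.991, 0.004], [-0.012, 0.002, -1.0]]
wrist_force: [-0.7, -0.4, 0.0]
width: 0.002
[-0.06401102  0.10902319  0.00779473]
```

```bash
python3 -m creep '[{"offset":[-0.016,0.027,0],"rotation":[0,0,0],"jaw":0},{"offset":[-0.016,0.027,0],"rotation":[0,0,0],"jaw":0},{"offset":[-0.016,0.027,0],"rotation":[0,0,0],"jaw":0},{"offset":[-0.016,0.028,0],"rotation":[0,0,0],"jaw":0},{"offset":[0,0,0.02],"rotation":[0,0,0],"jaw":0},{"offset":[0,0,0.02],"rotation":[0,0,0],"jaw":0},{"offset":[0,0,0],"rotation":[0,0,0],"jaw":0},{"offset":[0,0,0],"rotation":[0,0,0],"jaw":0}]'
python3 - <<'E'
from h import *
s=telemetry.read_state(); R=s['tool_rot']; p=s['tcp_pos']; print(p,R.T@(np.array([.6165,.2310,.038])-p))
b=imaging.grab_frame('wrist');cv2.imwrite('pics/w10.png',b[:,:,::-1]);a=imaging.grab_frame('scene')
cv2.imwrite('pics/s10.png',cv2.convertScaleAbs(cv2.resize(a[140:300,230:390],None,fx=3.7,fy=3.7,interpolation=2)[:,:,::-1],alpha=1.5))
E
```

```text
t: 7.75
tcp_pos: [0.6114, 0.2295, 0.1072]
tool_rot: [[-0.991, -0.135, -0.002], [-0.135, 0.991, -0.001], [0.002, -0.001, -1.0]]
wrist_force: [0.8, -0.4, 0.4]
width: -0.003
[0.61140172 0.22947134 0.10719486] [-0.00542666  0.00088007  0.06918117]
```

View pics/w10.png

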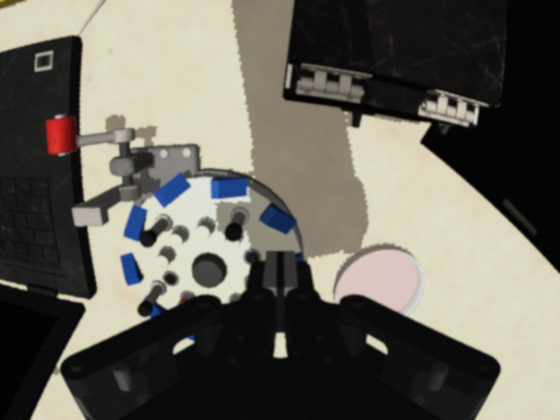

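View pics/s10.png

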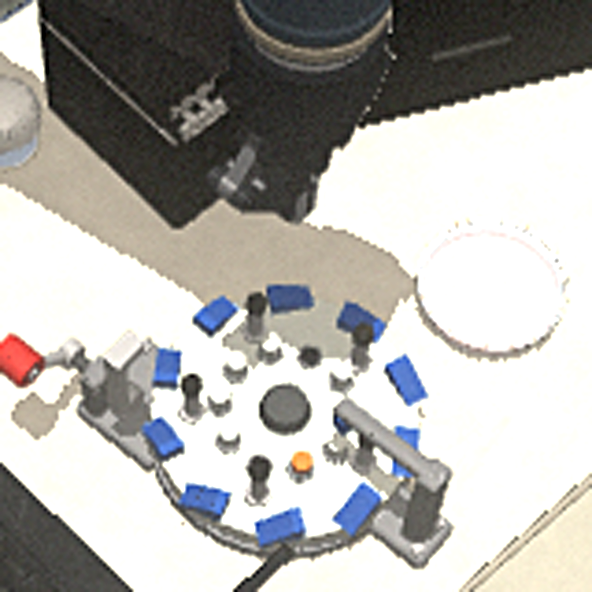

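```bash
python3 -m creep '[{"offset":[-0.005,0.002,0.02],"rotation":[0,0,0],"jaw":0},{"offset":[0,0,0.02],"rotation":[0,0,0],"jaw":0},{"offset":[0,0,0.015],"rotation":[0,0,0],"jaw":0},{"offset":[0,0,0.01],"rotation":[0,0,0],"jaw":0},{"offset":[0,0,0.005],"rotation":[0,0,0],"jaw":0},{"offset":[0,0,0],"rotation":[0,0,0],"jaw":0},{"offset":[0,0,0],"rotation":[0,0,0],"jaw":0}]'
python3 - <<'E'
from h import *
s=telemetry.read_state(); R=s['tool_rot']; p=s['tcp_pos']; print(p,s['wrist_force'])
b=imaging.grab_frame('wrist');cv2.imwrite('pics/w11.png',b[:,:,::-1]);a=imaging.grab_frame('scene')
cv2.imwrite('pics/s11.png',cv2.convertScaleAbs(cv2.resize(a[140:300,230:390],None,fx=3.7,fy=3.7,interpolation=2)[:,:,::-1],alpha=1.5))
E
```

```text
t: 8.43
tcp_pos: [0.6178, 0.2324, 0.0389]
tool_rot: [[-0.991, -0.134, 0.001], [-0.134, 0.991, 0.001], [-0.002, 0.001, -1.0]]
wrist_force: [0.1, 0.4, -0.4]
width: -0.0
[0.61775599 0.23239564 0.03892141] [ 0.10100719  0.41760952 -0.4293594 ]
```

View pics/w11.png

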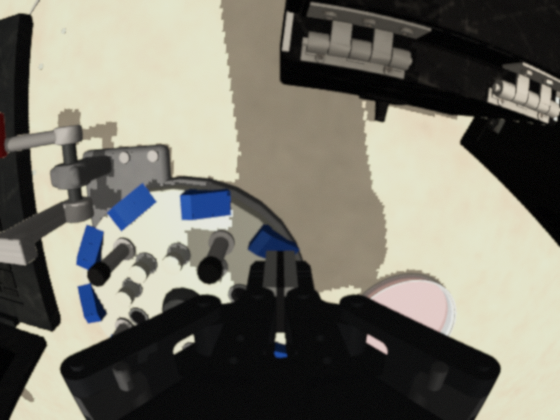

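View pics/s11.png

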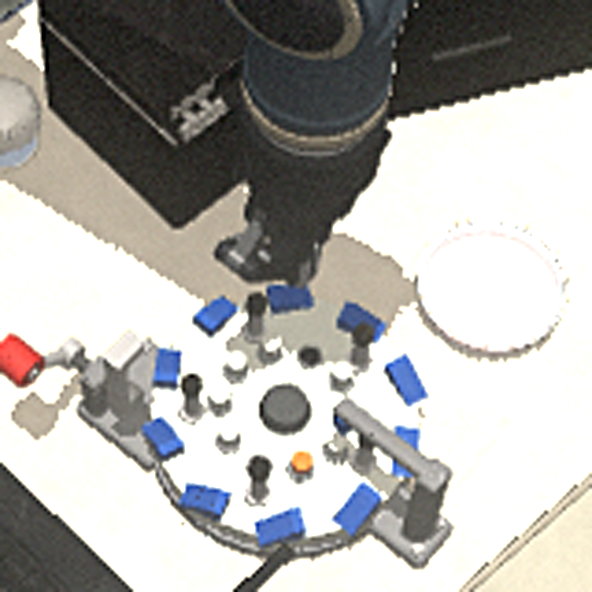

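```bash
python3 -m creep '[{"offset":[0,-0.005,0],"rotation":[0,0,0],"jaw":0},{"offset":[0,-0.005,0],"rotation":[0,0,0],"jaw":0},{"offset":[0,-0.004,0],"rotation":[0,0,0],"jaw":0},{"offset":[0,-0.004,0],"rotation":[0,0,0],"jaw":0},{"offset":[0,-0.004,0],"rotation":[0,0,0],"jaw":0},{"offset":[0,-0.004,0],"rotation":[0,0,0],"jaw":0},{"offset":[0,-0.004,0],"rotation":[0,0,0],"jaw":0},{"offset":[0,-0.004,0],"rotation":[0,0,0],"jaw":0},{"offset":[0,-0.002,0],"rotation":[0,0,0],"jaw":0},{"offset":[0,0,0],"rotation":[0,0,0],"jaw":0}]'
python3 - <<'E'
from h import *
s=telemetry.read_state(); R=s['tool_rot']; p=s['tcp_pos']; print(p,s['wrist_force'])
b=imaging.grab_frame('wrist');cv2.imwrite('pics/w12.png',b[:,:,::-1]);a=imaging.grab_frame('scene');cv2.imwrite('pics/s12.png',a[:,:,::-1])
cv2.imwrite('pics/s12z.png',cv2.convertScaleAbs(cv2.resize(a[195:305,235:365],None,fx=5,fy=5,interpolation=2)[:,:,::-1],alpha=1.3))
E
```

```text
t: 9.37
tcp_pos: [0.6226, 0.1952, 0.038]
tool_rot: [[-0.991, -0.134, 0.001], [-0.134, 0.991, -0.001], [-0.001, -0.001, -1.0]]
wrist_force: [-0.8, 0.7, -0.1]
width: 0.001
[0.62260546 0.19519461 0.03796548] [-0.76319406  0.74020043 -0.09573142]
```

View pics/w12.png

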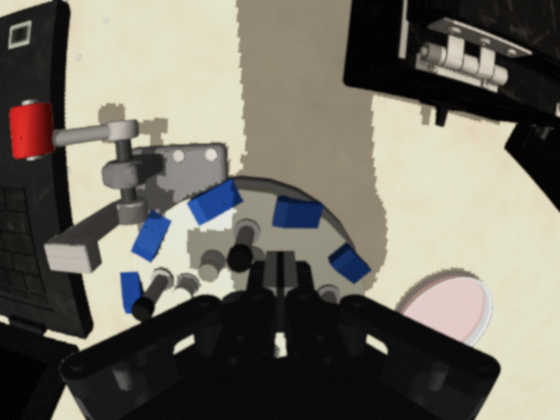

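View pics/s12z.png

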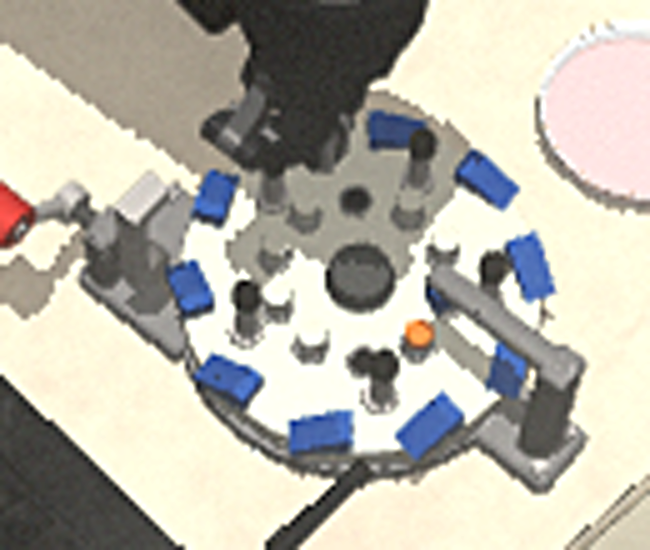

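```bash
cat >> h.py <<'E'
def S(x,y): return (235+(x+.5)/5-.5,195+(y+.5)/5-.5)
def ang(u,z,c=None,hub=(.671,.177)):
    c=c or cam('scene'); p=plane(c,*S(*u),z); d=p[:2]-hub; return np.degrees(np.arctan2(d[1],d[0])),np.hypot(*d)
E
python3 - <<'E'
from h import *
def circ(z=.0): pass
for n,a,b,z in (('or',(384,347),(419,333),.046),('postR',(234,240),(246,294),.07),('postB',(325,355),(383,362),.07),('postL',(466,175),(422,143),.07)):
    A,B=ang(a,z),ang(b,z); print(n,np.round(A,3),np.round(B,3),(B[0]-A[0]))
E
```

```text
or [-25.701   0.038] [-1.683  0.039] 24.018565125234876
postR [-1.31983e+02  5.20000e-02] [-1.0456e+02  5.3000e-02] 27.423471024808464
postB [-5.821e+01  5.300e-02] [-32.847   0.054] 25.363328305725602
postL [8.387e+01 5.500e-02] [1.08746e+02 5.40000e-02] 24.87627947396885
```

```bash
python3 -m creep '[{"offset":[0,-0.003,0],"rotation":[0,0,0],"jaw":0},{"offset":[0,-0.003,0],"rotation":[0,0,0],"jaw":0},{"offset":[0,-0.0025,0],"rotation":[0,0,0],"jaw":0},{"offset":[0,0,0],"rotation":[0,0,0],"jaw":0},{"offset":[0,0,0],"rotation":[0,0,0],"jaw":0}]'
python3 - <<'E'
from h import *
s=telemetry.read_state(); R=s['tool_rot']; p=s['tcp_pos']; print(p,s['wrist_force'])
b=imaging.grab_frame('wrist');cv2.imwrite('pics/w13.png',b[:,:,::-1]);a=imaging.grab_frame('scene');cv2.imwrite('pics/s13.png',a[:,:,::-1])
cv2.imwrite('pics/s13z.png',cv2.resize(a[195:305,235:365],None,fx=5,fy=5,interpolation=2)[:,:,::-1])
E
```

```text
t: 9.88
tcp_pos: [0.6231, 0.1876, 0.0379]
tool_rot: [[-0.991, -0.134, 0.0], [-0.134, 0.991, -0.0], [-0.0, -0.0, -1.0]]
wrist_force: [-0.8, 0.3, -0.2]
width: -0.001
[0.62313989 0.18755049 0.03792312] [-0.77746535  0.25355434 -0.21440167]
```

View pics/s13z.png

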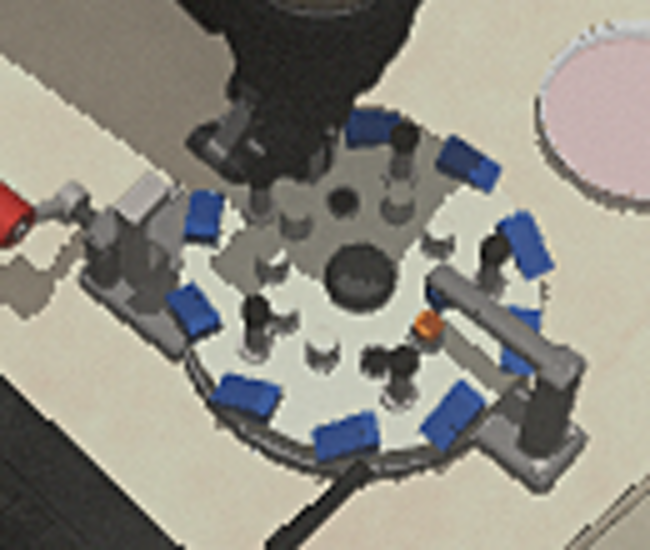

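View pics/w13.png

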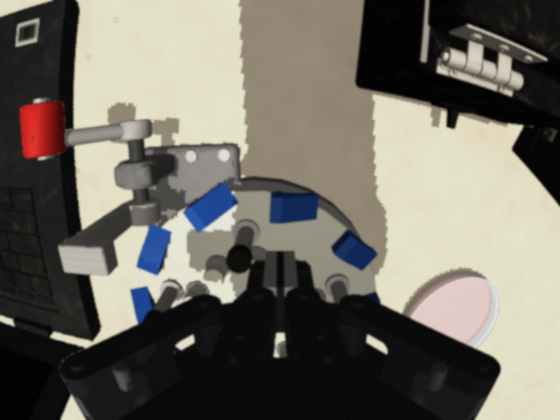

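```bash
cat >> h.py <<'E'
def teeth(img,c,z=.036,hub=(.671,.177)):
    hsv=cv2.cvtColor(img,cv2.COLOR_BGR2HSV); m=cv2.inRange(hsv,(105,120,40),(125,255,255))
    n,l,st,ce=cv2.connectedComponentsWithStats(m); out=[]
    for i in range(1,n):
        if st[i,4]<30: continue
        p=plane(c,*ce[i],z)[:2]-hub; r=np.hypot(*p)
        if .06<r<.085: out.append((round(np.degrees(np.arctan2(p[1],p[0])),1),round(r,4),int(st[i,4])))
    return sorted(out)
E
python3 - <<'E'
from h import *
c=cam('scene')
for f in ('scene0','s12','s13'):
    t=teeth(cv2.imread(f'pics/{f}.png'),c); print(f,t)
for n,a,b,z in (('or',(384,347),(428,322),.046),('postR',(234,240),(256,306),.07),('postB',(325,355),(404,360),.07),('postL',(466,175),(404,133),.07)):
    A,B=ang(a,z),ang(b,z); print(n,np.round(A,3),np.round(B,3),(B[0]-A[0]))
E
```

```text
scene0 [(np.float64(-116.6), np.float64(0.0709), 57), (np.float64(-80.1), np.float64(0.0709), 68), (np.float64(-43.7), np.float64(0.0719), 77), (np.float64(-7.7), np.float64(0.0732), 84), (np.float64(63.6), np.float64(0.0744), 74), (np.float64(100.1), np.float64(0.0752), 50), (np.float64(134.8), np.float64(0.0737), 62), (np.float64(169.6), np.float64(0.0725), 48)]
s12 [(np.float64(-163.7), np.float64(0.0718), 54), (np.float64(-127.2), np.float64(0.0709), 59), (np.float64(-90.7), np.float64(0.0709), 70), (np.float64(-54.5), np.float64(0.0716), 76), (np.float64(-18.4), np.float64(0.0729), 83), (np.float64(53.0), np.float64(0.0741), 75), (np.float64(88.3), np.float64(0.074), 67), (np.float64(125.8), np.float64(0.0741), 44)]
s13 [(np.float64(-155.3), np.float64(0.0715), 58), (np.float64(-118.5), np.float64(0.071), 61), (np.float64(-82.2), np.float64(0.0709), 72), (np.float64(-45.8), np.float64(0.072), 75), (np.float64(-9.7), np.float64(0.0728), 80), (np.float64(61.0), np.float64(0.0742), 73), (np.float64(95.3), np.float64(0.0753), 43), (np.float64(133.2), np.float64(0.0739), 46)]
or [-25.701   0.038] [7.678 0.038] 33.37872622002606
postR [-1.31983e+02  5.20000e-02] [-9.7283e+01  5.2000e-02] 34.69992914205861
postB [-5.821e+01  5.300e-02] [-23.93    0.055] 34.280165252806995
postL [8.387e+01 5.500e-02] [1.17991e+02 5.50000e-02] 34.12167549881518
```

```bash
python3 -m creep '[{"offset":[0,-0.0008,0],"rotation":[0,0,0],"jaw":0},{"offset":[0,-0.0007,0],"rotation":[0,0,0],"jaw":0},{"offset":[0,0,0],"rotation":[0,0,0],"jaw":0},{"offset":[0,0,0],"rotation":[0,0,0],"jaw":0}]'
python3 - <<'E'
from h import *
c=cam('scene'); a=imaging.grab_frame('scene')[:,:,::-1]; cv2.imwrite('pics/s14.png',a)
print(teeth(a,c))
E
```

```text
t: 10.32
tcp_pos: [0.6232, 0.187, 0.0379]
tool_rot: [[-0.991, -0.135, 0.0], [-0.135, 0.991, 0.0], [-0.0, 0.0, -1.0]]
wrist_force: [-0.1, 1.0, 0.5]
width: 0.0
[(np.float64(-155.1), np.float64(0.0714), 54), (np.float64(-118.5), np.float64(0.0711), 62), (np.float64(-82.1), np.float64(0.0709), 73), (np.float64(-45.8), np.float64(0.0722), 74), (np.float64(-9.6), np.float64(0.073), 83), (np.float64(61.7), np.float64(0.0744), 72), (np.float64(95.6), np.float64(0.0757), 41), (np.float64(133.1), np.float64(0.0743), 46)]
```

Stiction and a small servo lag: it turned only about 0.1°. I'll push a little more.

```bash
python3 -m creep '[{"offset":[0,-0.001,0],"rotation":[0,0,0],"jaw":0},{"offset":[0,-0.001,0],"rotation":[0,0,0],"jaw":0},{"offset":[0,0,0],"rotation":[0,0,0],"jaw":0},{"offset":[0,0,0],"rotation":[0,0,0],"jaw":0}]'
python3 - <<'E'
from h import *
c=cam('scene'); a=imaging.grab_frame('scene')[:,:,::-1]; cv2.imwrite('pics/s15.png',a)
print([float(x[0]) for x in teeth(a,c)])
E
```

```text
t: 10.7
tcp_pos: [0.6235, 0.1845, 0.0379]
tool_rot: [[-0.991, -0.135, -0.0], [-0.135, 0.991, -0.0], [0.0, -0.0, -1.0]]
wrist_force: [-0.7, 1.9, -0.2]
width: -0.004
[-152.4, -115.9, -79.5, -42.9, -6.8, 64.1, 99.0, 135.1]
```

```bash
python3 -m creep '[{"offset":[0,0.006,0],"rotation":[0,0,0],"jaw":0},{"offset":[0,0.008,0],"rotation":[0,0,0],"jaw":0},{"offset":[0,0.002,-0.01],"rotation":[0,0,0],"jaw":0},{"offset":[0,0,-0.03],"rotation":[0,0,0],"jaw":0},{"offset":[0,0,-0.04],"rotation":[0,0,0],"jaw":0},{"offset":[0,0,-0.04],"rotation":[0,0,0],"jaw":0},{"offset":[0,0,0],"rotation":[0,0,0],"jaw":0}]'
python3 - <<'E'
from h import *
c=cam('scene'); a=imaging.grab_frame('scene')[:,:,::-1]; cv2.imwrite('pics/s16.png',a)
print([float(x[0]) for x in teeth(a,c)])
cv2.imwrite('pics/s16z.png',cv2.resize(a[195:305,235:365],None,fx=5,fy=5,interpolation=2))
s=telemetry.read_state(); R=s['tool_rot']; p=s['tcp_pos']
h=np.array([.671,.177]);ex=np.array([.991,.134]);ey=np.array([-.134,.991])
g=h-.119*ex-.140*ey; print(p,g,R.T@(np.array([*g,p[2]])-p))
E
```

```text
t: 11.33
tcp_pos: [0.6267, 0.2023, 0.1678]
tool_rot: [[-0.991, -0.135, 0.016], [-0.135, 0.991, 0.006], [-0.016, 0.004, -1.0]]
wrist_force: [0.7, -0.3, 0.8]
width: -0.0
[-152.4, -115.6, -79.3, -42.8, -6.8, 64.2, 136.9, 171.4]
[0.62483528 0.20171854 0.16417214] [0.571831 0.022314] [ 0.07673342 -0.17060428 -0.00126699]
```

View pics/s16z.png

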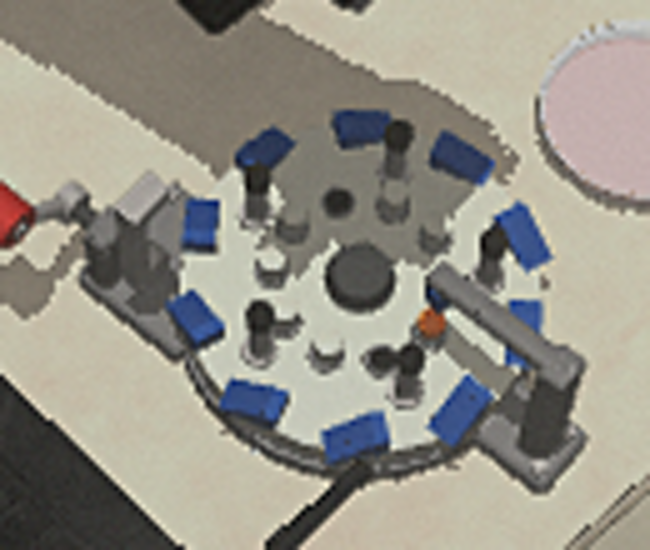

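```bash
python3 -m creep '[{"offset":[0.0125,-0.0285,0],"rotation":[0,0,0],"jaw":0},{"offset":[0.0125,-0.0285,0],"rotation":[0,0,0],"jaw":0},{"offset":[0.0125,-0.0285,0],"rotation":[0,0,0],"jaw":0},{"offset":[0.0125,-0.0285,0],"rotation":[0,0,0],"jaw":0},{"offset":[0.0125,-0.0285,0],"rotation":[0,0,0],"jaw":0},{"offset":[0.0125,-0.0285,0],"rotation":[0,0,0],"jaw":0},{"offset":[0,0,0.02],"rotation":[0,0,0],"jaw":0},{"offset":[0,0,0.02],"rotation":[0,0,0],"jaw":0},{"offset":[0,0,0.02],"rotation":[0,0,0],"jaw":0},{"offset":[0,0,0],"rotation":[0,0,0],"jaw":0},{"offset":[0,0,0],"rotation":[0,0,0],"jaw":0}]'
python3 - <<'E'
from h import *
s=telemetry.read_state(); R=s['tool_rot']; p=s['tcp_pos']
print(p,R.T@(np.array([.5718,.0223,.043])-p))
for n in('wrist','top'):
    a=imaging.grab_frame(n)[:,:,::-1]; cv2.imwrite(f'pics/{n}17.png',a)
a=cv2.imread('pics/top17.png')[85:250,215:345]; cv2.imwrite('pics/top17z.png',cv2.resize(a,None,fx=3.6,fy=3.6,interpolation=cv2.INTER_CUBIC))
E
```

```text
t: 12.3
tcp_pos: [0.5689, 0.0211, 0.0969]
tool_rot: [[-0.991, -0.135, -0.003], [-0.135, 0.991, -0.001], [0.003, -0.0, -1.0]]
wrist_force: [0.0, 0.1, 0.1]
width: 0.001
[0.5689478  0.02106548 0.09691687] [-0.00316413  0.00084293  0.05390701]
```

View pics/wrist17.png

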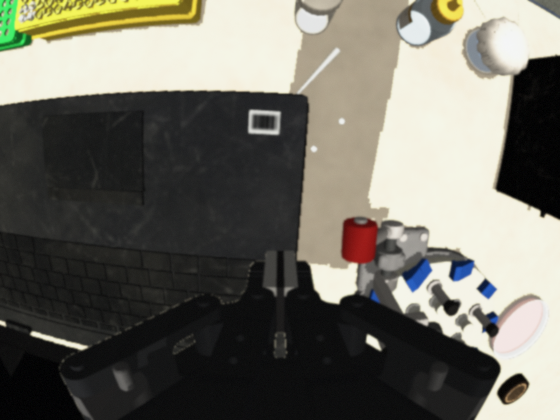

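View pics/top17z.png

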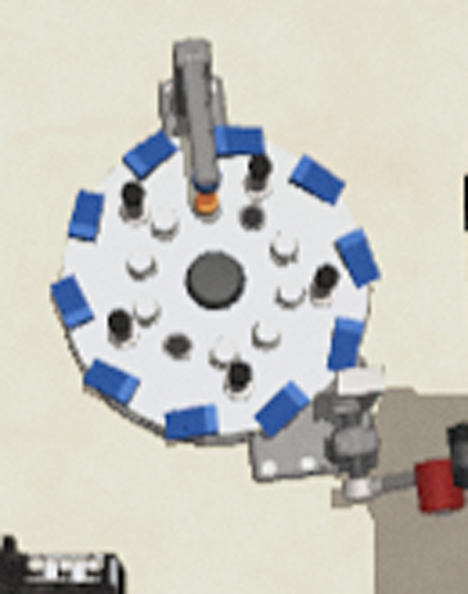

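```bash
python3 - <<'E'
from h import *
ct=cam('top');T=lambda x,y:(215+(x+.5)/3.6-.5,85+(y+.5)/3.6-.5)
h=plane(ct,*T(216,279),.042)[:2]
for n,u,z in(('orange',(207,202),.046),('pole',(192,45),.092),('p1',(133,189),.07),('p2',(259,161),.07),('p3',(326,271),.07),('p4',(239,370),.07),('p5',(120,320),.07),('shaftend',(357,489),.042)):
    d=plane(ct,*T(*u),z)[:2]-h; print(n,d.round(4),np.hypot(*d).round(4),np.degrees(np.arctan2(d[1],d[0])).round(2))
t0,t1=[teeth(cv2.imread(f'pics/{f}.png'),ct,.038,h) for f in('top0','top17')]
print([float(x[0]) for x in t0]);print([float(x[0]) for x in t1])
E
```

```text
orange [0.038  0.0054] 0.0384 8.05
pole [0.1025 0.0144] 0.1035 7.97
p1 [0.0372 0.0414] 0.0556 48.02
p2 [ 0.0528 -0.0194] 0.0562 -20.15
p3 [-0.0009 -0.0527] 0.0527 -91.01
p4 [-0.0503 -0.0118] 0.0517 -166.79
p5 [-0.0274  0.0458] 0.0533 120.94
shaftend [-0.1031 -0.0714] 0.1254 -145.31
[-116.4, -79.9, -43.9, -7.6, 28.0, 63.8, 99.3, 134.9, 170.6]
[-152.3, -115.3, -79.4, -43.2, -7.4, 28.9, 64.8, 100.1, 135.5, 171.5]
```

```bash
python3 -m creep '[{"offset":[-0.003,0,0.02],"rotation":[0,0,0],"jaw":0},{"offset":[0,0,0.02],"rotation":[0,0,0],"jaw":0},{"offset":[0,0,0.01],"rotation":[0,0,0],"jaw":0},{"offset":[0,0,0.004],"rotation":[0,0,0],"jaw":0},{"offset":[0,0,0],"rotation":[0,0,0],"jaw":0},{"offset":[0,0,0],"rotation":[0,0,0],"jaw":0}]'
python3 - <<'E'
from h import *
for n in('wrist',):
    a=imaging.grab_frame(n)[:,:,::-1]; cv2.imwrite(f'pics/{n}18.png',a)
E
```

```text
t: 12.9
tcp_pos: [0.5738, 0.0215, 0.0448]
tool_rot: [[-0.991, -0.135, 0.001], [-0.135, 0.991, 0.0], [-0.001, 0.0, -1.0]]
wrist_force: [0.0, -1.4, -0.3]
width: -0.001
```

View pics/wrist18.png

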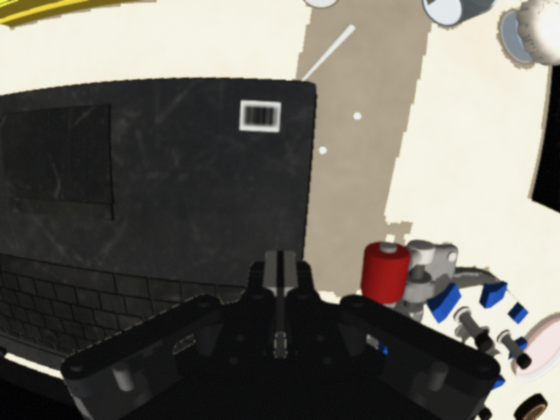

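```bash
python3 -m creep '[{"offset":[0,0.009,0],"rotation":[0,0,0],"jaw":0},{"offset":[0,0.007,0],"rotation":[0,0,0],"jaw":0},{"offset":[0,0.005,0],"rotation":[0,0,0],"jaw":0},{"offset":[0,0.004,0],"rotation":[0,0,0],"jaw":0},{"offset":[0,0.004,0],"rotation":[0,0,0],"jaw":0},{"offset":[0,0.004,0],"rotation":[0,0,0],"jaw":0},{"offset":[0,0.004,0],"rotation":[0,0,0],"jaw":0},{"offset":[0,0.004,0],"rotation":[0,0,0],"jaw":0},{"offset":[0,0,0],"rotation":[0,0,0],"jaw":0}]'
python3 - <<'E'
from h import *
for n in('wrist',):
    a=imaging.grab_frame(n)[:,:,::-1]; cv2.imwrite(f'pics/{n}19.png',a)
a=imaging.grab_frame('scene');cv2.imwrite('pics/s19z.png',cv2.resize(a[180:300,210:350],None,fx=4.7,fy=4.7,interpolation=2)[:,:,::-1])
E
```

```text
t: 13.7
tcp_pos: [0.5673, 0.0633, 0.0438]
tool_rot: [[-0.991, -0.136, -0.0], [-0.136, 0.991, 0.001], [0.0, 0.001, -1.0]]
wrist_force: [-0.7, 0.3, 0.1]
width: 0.002
```

View pics/wrist19.png

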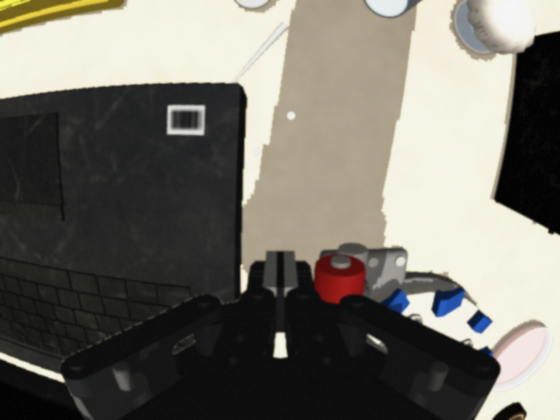

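View pics/s19z.png

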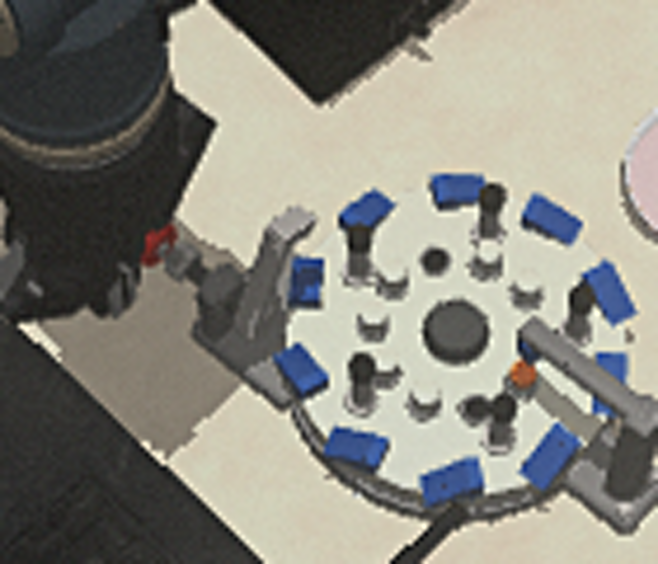

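```bash
python3 -m creep '[{"offset":[0,0.004,0],"rotation":[0,0,0],"jaw":0},{"offset":[0,0.003,0],"rotation":[0,0,0],"jaw":0},{"offset":[0,0.003,0],"rotation":[0,0,0],"jaw":0},{"offset":[0,0.003,0],"rotation":[0,0,0],"jaw":0},{"offset":[0,0.003,0],"rotation":[0,0,0],"jaw":0},{"offset":[0,0.003,0],"rotation":[0,0,0],"jaw":0},{"offset":[0,0.003,0],"rotation":[0,0,0],"jaw":0},{"offset":[0,0,0],"rotation":[0,0,0],"jaw":0},{"offset":[0,0,0],"rotation":[0,0,0],"jaw":0},{"offset":[0,0,0],"rotation":[0,0,0],"jaw":0}]'
python3 - <<'E'
from h import *
for n in('wrist',):
    a=imaging.grab_frame(n)[:,:,::-1]; cv2.imwrite(f'pics/{n}20.png',a)
a=imaging.grab_frame('scene');cv2.imwrite('pics/s20z.png',cv2.resize(a[180:300,210:350],None,fx=4.7,fy=4.7,interpolation=2)[:,:,::-1])
E
```

```text
t: 14.63
tcp_pos: [0.5646, 0.0837, 0.0439]
tool_rot: [[-0.991, -0.135, 0.0], [-0.135, 0.991, -0.0], [-0.0, -0.0, -1.0]]
wrist_force: [-0.2, -0.5, -0.2]
width: -0.003
```

View pics/wrist20.png

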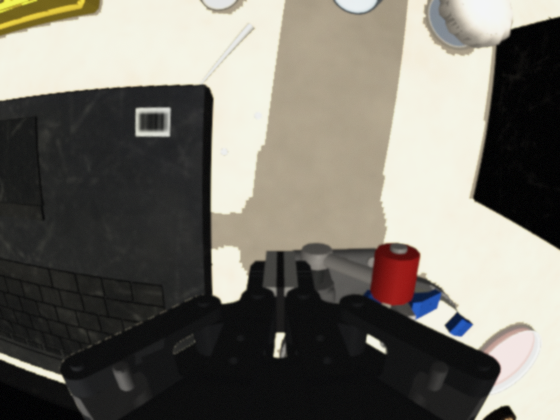

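View pics/s20z.png

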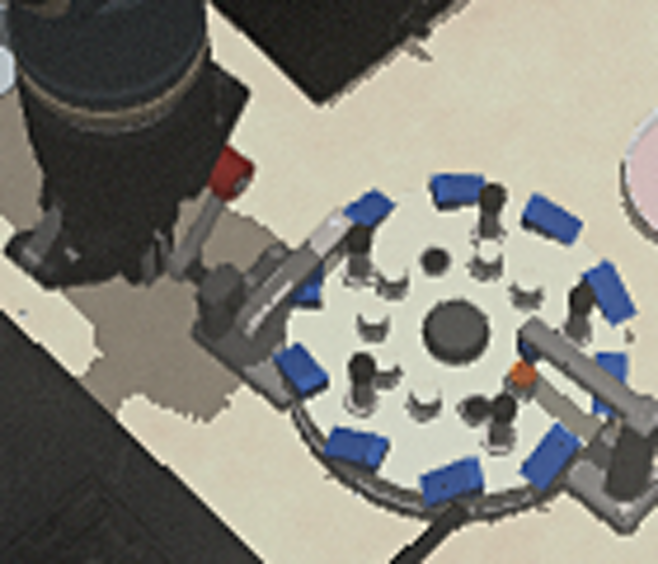

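The pawl has dropped. I'll back off, rise, and compare with the start pictures.

```bash
python3 -m creep '[{"offset":[0,-0.008,0],"rotation":[0,0,0],"jaw":0},{"offset":[0,-0.006,-0.01],"rotation":[0,0,0],"jaw":0},{"offset":[0,0,-0.03],"rotation":[0,0,0],"jaw":0},{"offset":[0,0,-0.04],"rotation":[0,0,0],"jaw":0},{"offset":[0,0,-0.04],"rotation":[0,0,0],"jaw":0},{"offset":[0,0,-0.03],"rotation":[0,0,0],"jaw":0},{"offset":[0.03,-0.01,0],"rotation":[0,0,0],"jaw":0},{"offset":[0.03,-0.01,0],"rotation":[0,0,0],"jaw":0},{"offset":[0.03,-0.01,0],"rotation":[0,0,0],"jaw":0},{"offset":[0,0,0],"rotation":[0,0,0],"jaw":0},{"offset":[0,0,0],"rotation":[0,0,0],"jaw":0}]'
python3 - <<'E'
from h import *
a=imaging.grab_frame('top')[:,:,::-1];s=imaging.grab_frame('scene')[:,:,::-1]
cv2.imwrite('pics/top21.png',a);cv2.imwrite('pics/s21.png',s)
def red(i):
    h=cv2.cvtColor(i,cv2.COLOR_BGR2HSV); m=cv2.inRange(h,(0,150,60),(8,255,255))|cv2.inRange(h,(172,150,60),(180,255,255))
    n,l,st,ce=cv2.connectedComponentsWithStats(m); k=[(int(st[j,4]),ce[j].round(1).tolist()) for j in range(1,n) if st[j,4]>40]; return k
for f in('top0','top21','scene0','s21'): print(f,red(cv2.imread(f'pics/{f}.png')))
c=cam('scene')
for f in('scene0','s16','s21'): print([float(x[0]) for x in teeth(cv2.imread(f'pics/{f}.png'),c)])
z=lambda i:cv2.resize(i[195:305,235:365],None,fx=3,fy=3,interpolation=2)
cv2.imwrite('pics/cmp.png',np.hstack([z(cv2.imread('pics/scene0.png')),z(s)]))
z=lambda i:cv2.resize(i[85:250,215:345],None,fx=3,fy=3,interpolation=2)
cv2.imwrite('pics/cmpt.png',np.hstack([z(cv2.imread('pics/top0.png')),z(a)]))
E
```

```text
t: 15.65
tcp_pos: [0.4804, 0.0264, 0.1949]
tool_rot: [[-0.991, -0.132, 0.001], [-0.132, 0.991, 0.001], [-0.001, 0.001, -1.0]]
wrist_force: [0.2, 1.2, -0.4]
width: 0.001
top0 [(162, [296.9, 224.0])]
top21 [(164, [296.9, 224.0])]
scene0 [(94, [255.7, 214.6]), (200, [278.9, 389.9])]
s21 [(97, [255.7, 214.6]), (196, [279.1, 389.6])]
[-116.6, -80.1, -43.7, -7.7, 63.6, 100.1, 134.8, 169.6]
[-152.4, -115.6, -79.3, -42.8, -6.8, 64.2, 136.9, 171.4]
[-115.8, -79.5, -42.7, -7.1, 64.1, 99.8, 136.1, 169.6]
```

View pics/cmp.png

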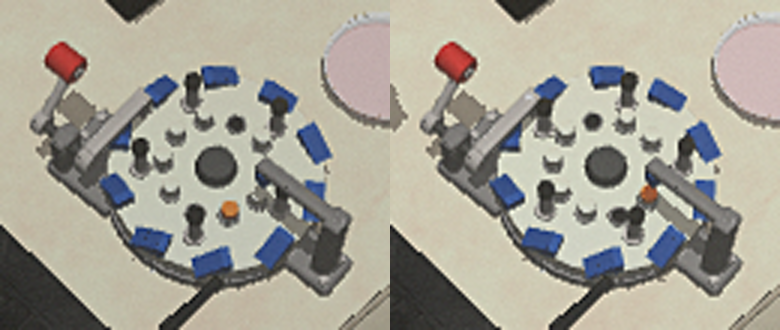

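View pics/cmpt.png

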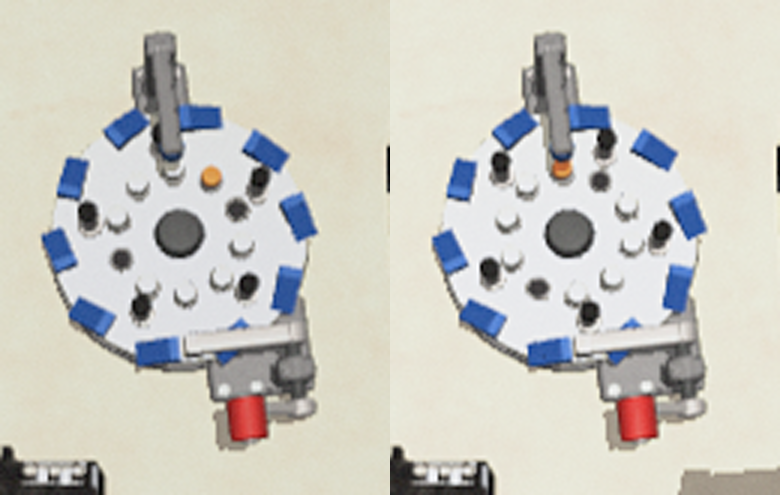

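View pics/s21.png

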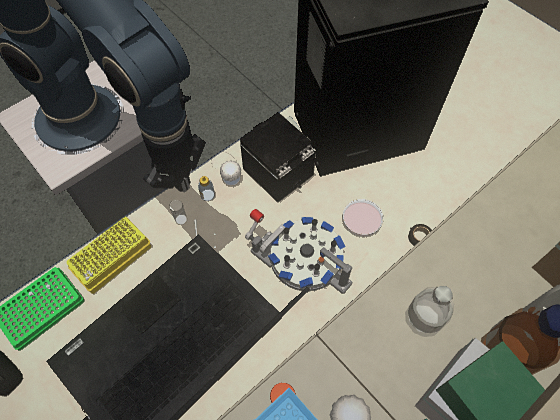

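The roller centroid matches the start in both views (top 296.9,224.0; scene 255.7,214.6), so the pawl is fully down. The orange cap sits under the pointer and the bystanders haven't moved.

```bash
python3 -c "
from station import env; print(env.finish_job())"
```

```text
the job is handed in; nothing more can be done
None
```

The carousel is one notch back with the orange-capped tube at the blue pointer, and the pawl has dropped fully into its notch. I used only the shut fingertips: tipped the lever over, pushed the finger post counter-clockwise, then tipped the lever back. The job was handed in at about 15.7 s with the robot clear of everything.

**Last checks**
- **Pawl:** the roller sits on the same pixels as at the start in the top and scene views, so the pawl is fully down.
- **Carousel:** the tooth positions give a turn of about 36.7° in the scene view. In the top view, just before the pawl dropped, the orange cap and the pointer post lay at the same bearing (8.05° and 7.97°).
- **Forces:** I pushed gently; the wrist force I read never passed about 2 N.
- **Bystanders:** all four look to be where they stood.

**What disagreed**
- **Fingertip height:** both cameras put the shut fingertips about 20 mm behind the tool point, not 11 mm ahead as the text says. I used the measured height, and the contacts fitted it.
- **Last push:** the carousel stuck and then slipped, ending about 0.7° past where I was aiming. I estimate it at 0.62 to 0.63 rad, inside the 0.55 to 0.65 range where the pawl drops in.

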